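# Reload the amplifier test tray

## Robot

A 6-joint arm with a two-finger parallel gripper is mounted at the origin on the work surface. World frame = base frame: x ahead of the robot, y to its left, z up, the work surface at z = 0. Lengths are in m, angles in rad, forces in N, time in s.
With the tool pointing down it reaches from about 0.3 to 0.95 m from the base axis. Payload 3.1 kg.
Tool frame: the origin (TCP) lies at the very end of the fingers, on their centre line; the grasp point (between the pads) lies 19 mm behind it; z points along the fingers, y is the direction in which the jaws open and shut (so a half turn about z gives the same grasp; the last joint's range is limited). The gripper opens to 85 mm and grips with 20 to 120 N. Pads are 22 mm wide; open, the fingers measure 114 mm over their backs; the gripper's body (76 mm by 85 mm) begins 54 mm behind the grasp point. The pads swing forward as they close: fully open they stand 13 mm farther back than shut.
Start: joints at [1.171, 0.308, 1.634, -0, 1.2, -0.07], TCP at [0.202, 0.591, 0.194] pointing down, gripper open.
Joint ranges: [-3.06, 3.06], [-0.79, 1.96], [0.05, 2.63], [-1.19, 4.34], [0.05, 2.64], [-2.94, 2.94]. Speed limits (rad/s): [2.79, 2.79, 3.14, 3.14, 3.14, 3.14].

## Interface

Orientations are given as a unit quaternion [x, y, z, w].
In Python, from bench import r gives the robot as it stands.
- The arm moves only by the tool jog_arm, never from a script. Its argument "deltas" is a list of rows, each an object with "travel": the shift along the tool's x, y, z in m, a list of three; "turn": the turn about the tool's z in rad. A call has 1 to 8 rows; each row is the pose to reach, as a shift and turn from the pose commanded when the call began, along the tool's axes at that moment; what a row does not reach only later rows make up. A row lasts 1/12 s, in which the tool goes at most 41.7 mm and 7.16 degrees, less where a joint would pass 70% of its speed; a pose out of reach is approached as far as the arm can. A call with a gripper value outside its range is refused whole. "gripper" is the finger opening in m, from 0 to 0.0854, set as the call begins (left out, the last holds). The fingers move at their own pace and stop on an object; "squeeze" is the grip in N (left out, the last holds). Time passes only in rows, so rows that repeat a pose let the fingers close. It gives the time, the measured TCP pose, the force and the opening at its end, in the units of the state.
- r.get_obs(): the state, without advancing time (a new reading comes with each control period).
- r.read_camera(name): name is "side" or "top"; returns the picture (400x640x3 uint8, red, green, blue); there is no depth.
- r.camera_info(name): a dict with "intrinsics" (3x3 intrinsics, pixels), "k1" (the pictures are not rectified: a ray, as slopes to the right and down, at radius r is drawn at 1 + k1 r^2 times it, then the intrinsics apply), "rvec" (rotation vector, rad) and "tvec" (3), from world to camera coordinates, as OpenCV has them. Camera axes: x right, y down, z forward; pixel columns grow to the right and rows downward; lengths in m; the calibration is good to about 2 mm. A picture is of the moment at which its call begins. camera_info takes no time and is no camera call.
- r.close_job(): hands the job in, once; it reports no verdict.
The state is a dict: "time_s": time; "q": joint angles; "qvel": joint speeds; "joint_torque": joint torques, N m; "tool_pos": TCP position; "eef_rot": TCP orientation; "ft_force": force on the tool from outside, world axes, zero at the start; "ft_torque": the same for the moment, N m; "gripper_width": opening from 0.0 (shut) to 1.0 (fully open).
Only numpy, scipy, OpenCV 4.12 (cv2) and the standard library are available. Lean on these libraries where they do the work, as an engineer would, in place of code of your own. Each camera call takes 0.05 s, during which the arm holds its last target.

## Task

Turn the test supply's dial fully anticlockwise to off before anything goes into or comes out of the grey test tray. Then put the burnt brown board from the tray into the blue tub, and lay every green board, including the one already in the tray the wrong way round, flat in a lane of its own with its white connector towards the copper strip. When all of them lie right and with the dial still off until then, turn the dial fully clockwise to its stop; leave everything else on the bench as it is.

Things in the scene. Friction and masses are not known exactly. Their poses are not given: they have to be found in the camera images.
- tray: grey test tray, fixed, 134 x 324 mm; origin: centre of its underside. Floor 5 mm up. Five lanes along its x, 112 mm long (x -56 to 56 mm), 60 mm wide, centred on y = -128, -64, 0, 64, 128 mm; ribs and end walls stand 8 mm above the floor. Copper strip along its +x end (x 56 to 67 mm, top 14 mm up).
- dead: brown burnt board, in a tray lane at the start. 104 x 52 x 9 mm, 0.12 kg; origin: centre of underside, z up out of the component side, +x to the white connector bar (x 42 to 52 mm, top 20 mm up). Grip its square heat sink, 32 x 32 mm, in the middle, 9 to 39 mm above the underside, across either pair of faces; all else is under 20 mm high, at corners or ends.
- g0: green board, at the start in a tray lane the wrong way round. 104 x 52 x 9 mm, 0.12 kg; origin: centre of underside, z up out of the component side, +x to the white connector bar (x 42 to 52 mm, top 20 mm up). Grip its square heat sink, 32 x 32 mm, in the middle, 9 to 39 mm above the underside, across either pair of faces; all else is under 20 mm high, at corners or ends.
- g1: green board, at the start on the bench, right side up (may be absent). 104 x 52 x 9 mm, 0.12 kg; origin: centre of underside, z up out of the component side, +x to the white connector bar (x 42 to 52 mm, top 20 mm up). Grip its square heat sink, 32 x 32 mm, in the middle, 9 to 39 mm above the underside, across either pair of faces; all else is under 20 mm high, at corners or ends.
- g2: green board, at the start on the bench, right side up (may be absent). 104 x 52 x 9 mm, 0.12 kg; origin: centre of underside, z up out of the component side, +x to the white connector bar (x 42 to 52 mm, top 20 mm up). Grip its square heat sink, 32 x 32 mm, in the middle, 9 to 39 mm above the underside, across either pair of faces; all else is under 20 mm high, at corners or ends.
- g3: green board, at the start on the bench, right side up (may be absent). 104 x 52 x 9 mm, 0.12 kg; origin: centre of underside, z up out of the component side, +x to the white connector bar (x 42 to 52 mm, top 20 mm up). Grip its square heat sink, 32 x 32 mm, in the middle, 9 to 39 mm above the underside, across either pair of faces; all else is under 20 mm high, at corners or ends.
- g4: green board, at the start on the bench, right side up (may be absent). 104 x 52 x 9 mm, 0.12 kg; origin: centre of underside, z up out of the component side, +x to the white connector bar (x 42 to 52 mm, top 20 mm up). Grip its square heat sink, 32 x 32 mm, in the middle, 9 to 39 mm above the underside, across either pair of faces; all else is under 20 mm high, at corners or ends.
- g0_conn (a point): point on g0 at the foot of its white connector: 47 mm from g0's origin along its +x, 9 mm above the underside
- g1_conn (a point): point on g1 at the foot of its white connector: 47 mm from g1's origin along its +x, 9 mm above the underside
- g2_conn (a point): point on g2 at the foot of its white connector: 47 mm from g2's origin along its +x, 9 mm above the underside
- g3_conn (a point): point on g3 at the foot of its white connector: 47 mm from g3's origin along its +x, 9 mm above the underside
- g4_conn (a point): point on g4 at the foot of its white connector: 47 mm from g4's origin along its +x, 9 mm above the underside
- tub: blue round scrap tub, fixed, empty, open at the top, 60 mm high, inner radius 81 mm at the floor and 91 mm at the rim, floor 5 mm above the bench. Origin: centre of its underside.
- supply: grey test supply, fixed, 150 x 130 mm, 45 mm high, with the dial on top, 15 mm from the centre along its -x; low red and black terminals and a display at its +x edge. Origin: centre of its underside.
- dial (a joint): angle of the supply's dial in rad: 0 = fully anticlockwise (off, end stop), 2.0 = fully clockwise seen from above (on, end stop). It turns lightly (about 0.04 N m of friction), and stays where it is left.
- dial_grip (a point): grip point of the dial, on its upright axis, 82 mm above the bench; turns with the dial. The grip is an upright black bar 49 mm long along this frame's x and 14 mm thick along its y; its top is 7 mm above this point, and it stands on a disc of radius 26 mm whose top is 23 mm below this point.
- kitbox: bystander: small orange parts box, 75 x 50 mm, 22 mm high, among the boards; origin at the centre of its underside
- flux: bystander: small jar, 42 mm across, 55 mm high; origin at the centre of its underside
- driver: bystander: red-handled screwdriver 170 mm long, lying along its x; origin on the bench under its middle

How it is judged:
By the outcome, as a careful person would: the job done as asked, in the order asked, and still so for the second after the job is handed in, with the robot touching nothing.
Of g1, g2, g3, g4 only 3 to 4 are there at a start; the rules pass over those that are not, and their reading is None.
At some moment in a run one of g1, g2, g3, g4 may be knocked a few centimetres aside while the robot is not near it.
Once in a run the grip may slacken for a moment while it holds something.
It also fails if it takes over 200 s, if anything falls off the work surface, if the arm or the gripper's body presses on something with over 40 N, if the wrist force passes 120 N, or if a joint passes its speed limit or range.

## Working session

There is one attempt and no reset: what is moved stays moved. The work goes in short steps, Python scripts to look and compute and a tool call to move; the robot and the scene stay as the last step left them, time stands still between calls to the robot, and variables do not carry over. Pictures are saved under pics/ and viewed, and the job is handed in when it is done.

Besides the shell and the picture viewer there is one more tool, called after "Emit:" by a JSON object that holds its "fn" and its "kwargs". jog_arm: Moves the arm, as the interface text tells. Its arguments: {"type":"object","properties":{"deltas":{"type":"array"},"gripper":{"type":"number"},"squeeze":{"type":"number"}},"required":["deltas"]}

```bash
ls; mkdir -p pics
python3 - <<'E'
from bench import r
import cv2
o=r.get_obs();print(o)
for n in("top","side"):
    print(n,r.camera_info(n)); cv2.imwrite(f"pics/{n}0.png",r.read_camera(n)[:,:,::-1])
E
```

```text
pics
{'time_s': 0.0, 'q': array([ 1.17129507e+00,  3.08998156e-01,  1.63520023e+00, -3.78268850e-05,
        1.19969960e+00, -6.96989229e-02]), 'qvel': array([-0.00089031,  0.00080094, -0.00187733,  0.00168622,  0.00037924,
        0.00058403]), 'joint_torque': array([-4.88771366e-05, -4.15241575e+01, -2.76666445e+01,  4.34370065e-05,
        1.00019373e-02,  1.07301918e-05]), 'tool_pos': array([0.20209099, 0.59046049, 0.19324493]), 'eef_rot': array([ 1.64147945e-01,  9.86435058e-01, -1.12518948e-03, -2.50807021e-04]), 'ft_force': array([ 0.36226445, -0.32513906,  1.07496309]), 'ft_torque': array([ 0.02006663, -0.01681189, -0.00019916]), 'gripper_width': 1.0023753339267647}
top {'intrinsics': array([[468.02812192,   0.        , 318.69679484],
       [  0.        , 468.02812192, 199.79362563],
       [  0.        ,   0.        ,   1.        ]]), 'k1': 0.03310296883188622, 'rvec': array([ 2.14649045, -2.10073779,  0.22765539]), 'tvec': array([-0.02170477,  0.5815629 ,  1.31342912])}
side {'intrinsics': array([[368.28206215,   0.        , 320.4134307 ],
       [  0.        , 368.28206215, 192.25129772],
       [  0.        ,   0.        ,   1.        ]]), 'k1': 0.001956573136833114, 'rvec': array([ 0.16246245, -2.85328144,  1.18853417]), 'tvec': array([0.55591698, 0.09464138, 1.02509615])}
```

View pics/top0.png

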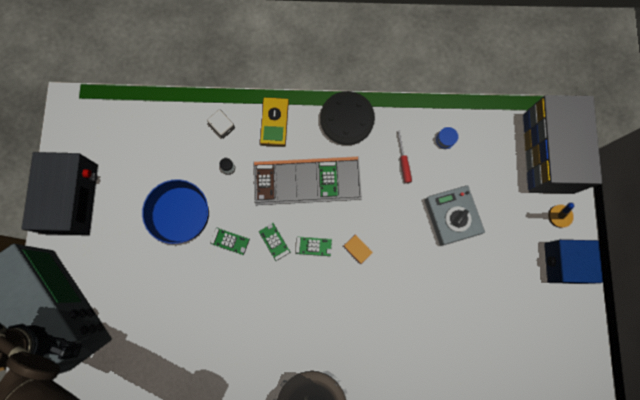

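View pics/side0.png

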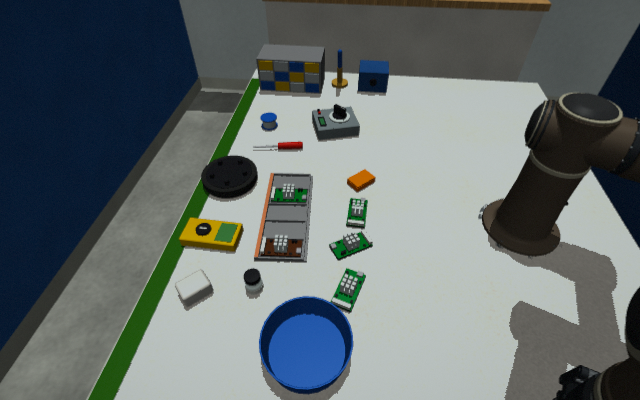

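The top view shows the tray at about (306,180), with the burnt board in its left lane at (265,182) and g0 at (329,178). Three green boards lie on the bench at (231,240), (274,240) and (314,246). The supply is at (454,215) and the tub at (175,211).

```bash
cat > h.py <<'E'
import numpy as np, cv2
from bench import r
from scipy.spatial.transform import Rotation as R
CI={n:r.camera_info(n) for n in("top","side")}
def ray(n,u,v):
    c=CI[n];K=c["intrinsics"];k=c["k1"]
    d=cv2.undistortPoints(np.array([[[u,v]]],float),K,np.array([k,0,0,0,0.]))[0,0]
    Rm=cv2.Rodrigues(c["rvec"])[0]
    return -Rm.T@c["tvec"], Rm.T@np.array([d[0],d[1],1])
def p2w(n,u,v,z):
    o,d=ray(n,u,v); return o+d*(z-o[2])/d[2]
def w2p(n,P):
    c=CI[n];return cv2.projectPoints(np.array(P,float).reshape(-1,1,3),c["rvec"],c["tvec"],c["intrinsics"],np.array([c["k1"],0,0,0,0.]))[0][:,0]
def crop(n,x0,y0,x1,y1,s,f,marks=()):
    im=r.read_camera(n)[:,:,::-1]
    cr=cv2.resize(im[y0:y1,x0:x1],None,fx=s,fy=s,interpolation=cv2.INTER_CUBIC).copy()
    for m in marks:
        pts=[tuple(int(round(q)) for q in ((a[0]+.5-x0)*s,(a[1]+.5-y0)*s)) for a in w2p(n,m)]
        for a,b in zip(pts,pts[1:]): cv2.line(cr,a,b,(255,0,255),1)
    st=10
    for u in range(x0,x1,st): cv2.putText(cr,str(u),(int((u+.5-x0)*s),8),0,.28,(0,0,255),1);cv2.line(cr,(int((u+.5-x0)*s),10),(int((u+.5-x0)*s),14),(0,0,255),1)
    for v in range(y0,y1,st): cv2.putText(cr,str(v),(0,int((v+.5-y0)*s)),0,.28,(0,0,255),1);cv2.line(cr,(20,int((v+.5-y0)*s)),(24,int((v+.5-y0)*s)),(0,0,255),1)
    cv2.imwrite("pics/"+f,cr)
def box(x,y,yaw,hx,hy,z,cx=0):
    c,s=np.cos(yaw),np.sin(yaw)
    return [[x+c*(a+cx)-s*b,y+s*(a+cx)+c*b,z] for a,b in((-hx,-hy),(hx,-hy),(hx,hy),(-hx,hy),(-hx,-hy))]
def rel(x,y,z,yaw=None):
    """travel/turn from current COMMANDED~measured pose; yaw = direction of tool y (mod pi)"""
    o=r.get_obs();Rm=R.from_quat(o["eef_rot"]).as_matrix();ty=np.arctan2(Rm[1,1],Rm[0,1])
    t=Rm.T@(np.array([x,y,z])-o["tool_pos"])
    print("tcp",o["tool_pos"].round(4),"tooly deg",np.degrees(ty).round(1),"q6",o["q"][5].round(2),"travel",t.round(4),end=" ")
    if yaw is not None:
        d=-(yaw-ty); d=(d+np.pi/2)%np.pi-np.pi/2
        print("turn",d.round(4),end="")
    print()
E
python3 - <<'E'
from h import *
crop("top",205,145,375,265,4.7,"c1.png")
crop("top",415,170,495,255,7,"c2.png")
print(p2w("top",320,200,0),p2w("top",320,180,0),p2w("top",300,200,0))
print(-cv2.Rodrigues(CI["top"]["rvec"])[0].T@CI["top"]["tvec"],-cv2.Rodrigues(CI["side"]["rvec"])[0].T@CI["side"]["tvec"])
E
```

```text
[ 0.59303605 -0.01393256  0.        ] [ 0.65591438 -0.01271947  0.        ] [0.59161391 0.04715029 0.        ]
[0.31118842 0.00854351 1.4024519 ] [0.47459485 0.72028865 0.79042191]
```

View pics/c1.png

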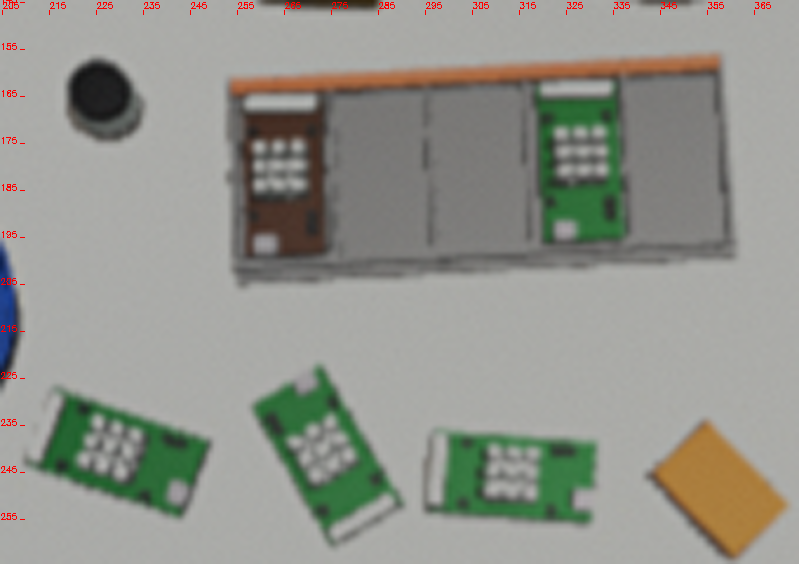

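View pics/c2.png

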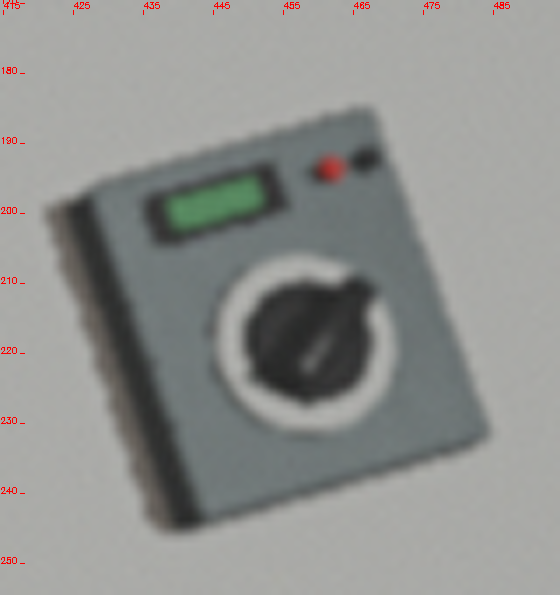

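Run:
```python
from h import *
crop("side",225,160,385,270,5,"s1.png")
crop("side",300,90,370,150,9,"s2.png")
```

```text
(no output)
```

View pics/s1.png

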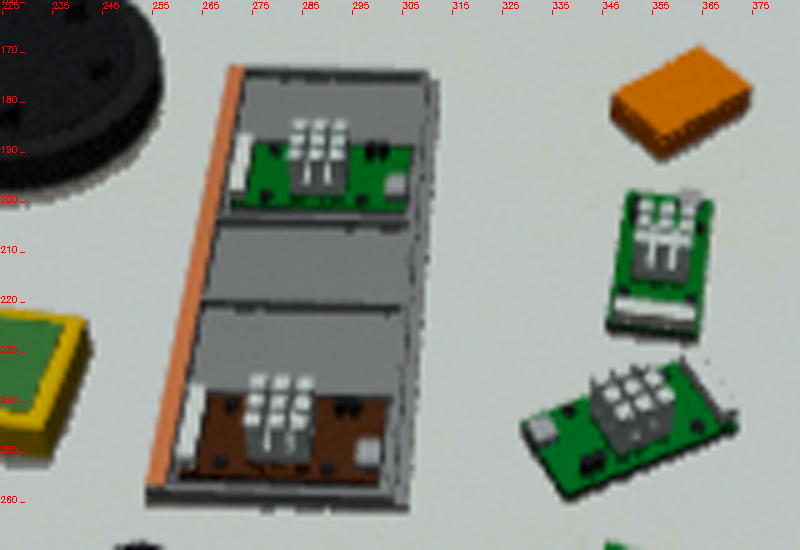

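View pics/s2.png

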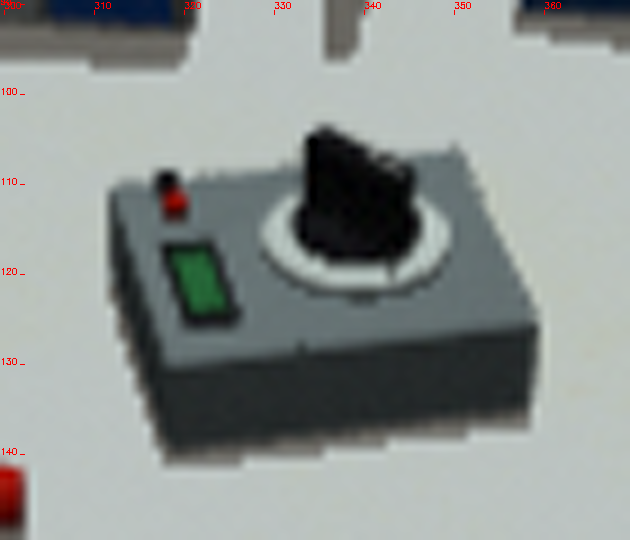

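Run:
```python
from h import *
def c1(a,b): return a/4.7-.5+205, b/4.7-.5+145
for n,d,b,f in (("A",(110,448),(45,427),(197,478)),("B",(322,448),(365,520),(288,388)),("C",(512,474),(436,470),(592,482)),("dead",(280,166),(280,103),(284,257)),("g0",(582,152),(577,89),(583,242))):
    dz=.005 if n in("dead","g0") else 0
    D=p2w("top",*c1(*d),.039+dz);B=p2w("top",*c1(*b),.02+dz);F=p2w("top",*c1(*f),.009+dz)
    v=B-F; print(n,D.round(4),B.round(4),F.round(4),"yaw",np.degrees(np.arctan2(v[1],v[0])).round(1))
for nm,p in (("tl",(230,80)),("tr",(720,57))): print(nm,p2w("top",*c1(*p),.014).round(4))
for nm,p in (("bl",(236,268)),("br",(733,246))): print(nm,p2w("top",*c1(*p),.013).round(4))
def c2(a,b): return a/7-.5+415,b/7-.5+170
for nm,p,z in (("ring",(305,342),.047),("disc",(308,340),.059),("b1",(262,370),.085),("b2",(367,290),.085)): print(nm,p2w("top",*c2(*p),z).round(4))
def s2(a,b): return a/9-.5+300,b/9-.5+90
print("side disc",p2w("side",*s2(357,215),.059), p2w("side",*s2(357,232),.047),"bar top ends",p2w("side",*s2(323,130),.089),p2w("side",*s2(405,163),.089))
for p in((370,110),(490,435),(195,525),(85,185)): print("sup",p2w("top",*c2(*p),.045).round(4))
print("tub",p2w("top",175,211,.06))
```

```text
A [0.4609 0.2522 0.039 ] [0.4754 0.2969 0.02  ] [0.4464 0.2018 0.009 ] yaw 73.1
B [0.4636 0.1214 0.039 ] [0.4213 0.0944 0.02  ] [0.5048 0.147  0.009 ] yaw -147.8
C [0.45   0.0032 0.039 ] [0.4534 0.0509 0.02  ] [ 0.4491 -0.0477  0.009 ] yaw 87.5
dead [0.6416 0.1545 0.044 ] [0.6881 0.1584 0.025 ] [0.5889 0.1526 0.014 ] yaw 3.3
g0 [ 0.6554 -0.0368  0.044 ] [ 0.7023 -0.0335  0.025 ] [ 0.6032 -0.0394  0.014 ] yaw 3.4
tl [0.7058 0.1927 0.014 ]
tr [ 0.7294 -0.1274  0.014 ]
bl [0.5812 0.1832 0.013 ]
br [ 0.6031 -0.1364  0.013 ]
ring [ 0.538  -0.4198  0.047 ]
disc [ 0.5369 -0.4173  0.059 ]
b1 [ 0.5197 -0.3898  0.085 ]
b2 [ 0.5538 -0.434   0.085 ]
side disc [ 0.53996733 -0.41973485  0.059     ] [ 0.54006335 -0.42605207  0.047     ] bar top ends [ 0.55546654 -0.43230939  0.089     ] [ 0.52153294 -0.41177125  0.089     ]
sup [ 0.6392 -0.452   0.045 ]
sup [ 0.5008 -0.4961  0.045 ]
sup [ 0.4603 -0.3716  0.045 ]
sup [ 0.6037 -0.3297  0.045 ]
tub [0.53884018 0.40510296 0.06      ]
```

```bash
cat > m.py <<'E'
import numpy as np
from h import *
T=np.array([.6549,.028]);TY=np.radians(4.1)
def lane(k,dx=0):
    c,s=np.cos(TY),np.sin(TY); y=[-.128,-.064,0,.064,.128][k]
    return T+[c*dx-s*y,s*dx+c*y]
def board(x,y,yaw,z=0):
    y_=np.radians(yaw)
    return [box(x,y,y_,.052,.026,z+.009),box(x,y,y_,.016,.016,z+.039),box(x,y,y_,.005,.026,z+.02,.047)]
def tray():
    L=[box(T[0],T[1],TY,.067,.162,.013)]
    for k in range(5):
        p=lane(k);L.append(box(p[0],p[1],TY,.056,.030,.005))
    return L
E
python3 - <<'E'
from m import *
M=tray()+board(.461,.252,73.1)+board(.4636,.1214,-147.8)+board(.45,.0032,87.5)+board(.6416,.1545,3.7,.005)+board(.6554,-.0368,3.7,.005)
crop("top",205,145,375,265,4.7,"c3.png",M)
d=[box(.537,-.418,np.radians(a),.0245,.007,.089) for a in(-45,)]
t=np.linspace(0,6.3,40)
d+=[[[.537+.026*np.cos(a),-.418+.026*np.sin(a),.059] for a in t]]
d+=[box(.551,-.4124,np.radians(17.6),.075,.065,.045)]
crop("top",415,170,495,255,7,"c4.png",d)
crop("side",300,90,370,150,9,"s4.png",d)
E
```

```text
(no output)
```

View pics/c3.png

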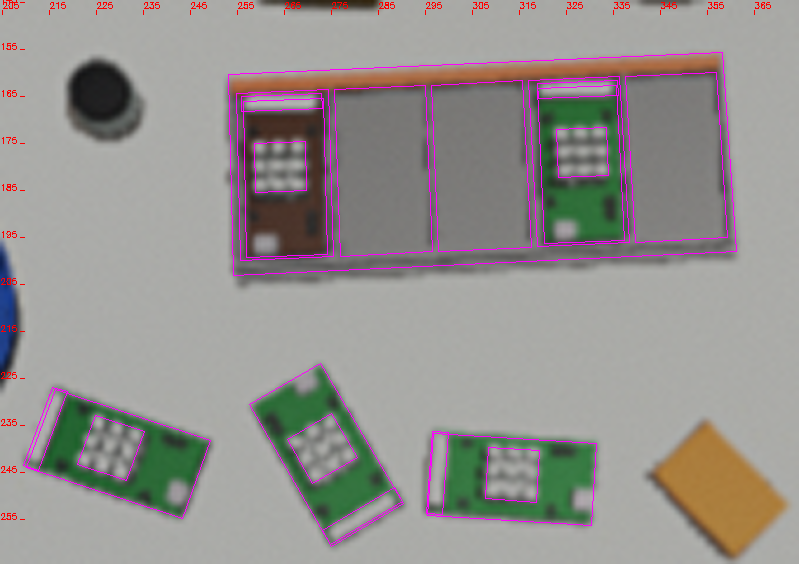

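View pics/c4.png

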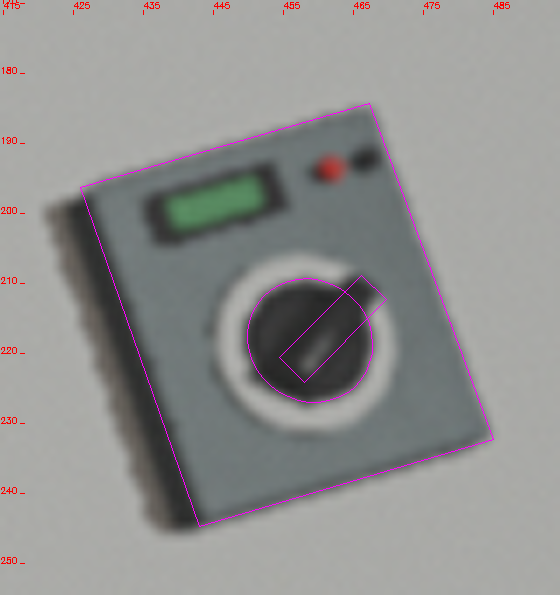

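View pics/s4.png

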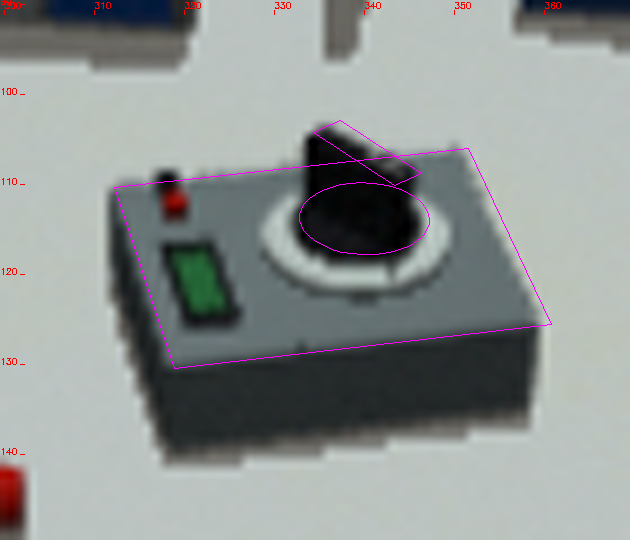

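Run:
```python
from m import *
a=r.read_camera("side")[:,:,::-1][95:130,322:358]; b=r.read_camera("top")[:,:,::-1][200:235,440:476]
def e(x): return cv2.resize(np.clip((x.astype(float)/255)**.45*330-40,0,255).astype(np.uint8),None,fx=11,fy=11,interpolation=cv2.INTER_CUBIC)
ims=[]
for n,x,x0,y0 in(("side",a,322,95),("top",b,440,200)):
    i=e(x);j=i.copy()
    for col,an in(((0,0,255),-40),((0,255,0),-48),((255,0,0),-56)):
        p=(w2p(n,box(.539,-.419,np.radians(an),.0245,.007,.089))+.5-[x0,y0])*11
        cv2.polylines(j,[p.astype(int)],True,col,1)
    ims.append(np.vstack([i,j])[:,:390])
cv2.imwrite("pics/d1.png",cv2.resize(np.hstack(ims),None,fx=.77,fy=.77))
```

```text
(no output)
```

View pics/d1.png

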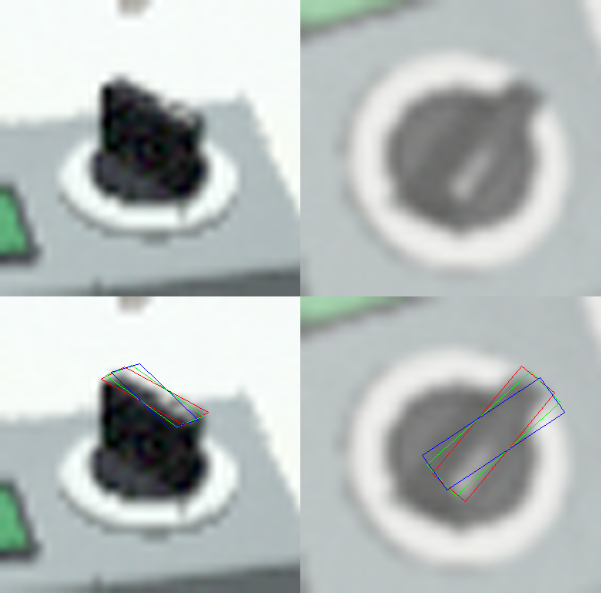

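The boards' outlines fit well. g0's white bar already sits at the copper end, which I'll double-check later. The dial's bar points about -40° in world coordinates. First I move to the dial.

Run:
```python
from m import *
rel(.5385,-.4185,.19,np.radians(51))
```

```text
tcp [0.2024 0.5913 0.1945] tooly deg 71.1 q6 -0.07 travel [-0.645  -0.8465  0.0045] turn 0.3509
```

Emit:
{"fn": "jog_arm", "kwargs": {"deltas": [{"travel":[-0.0235,-0.031,0],"turn":0.12},{"travel":[-0.047,-0.062,0],"turn":0.24},{"travel":[-0.0705,-0.093,0],"turn":0.36},{"travel":[-0.094,-0.124,0],"turn":0.48},{"travel":[-0.1175,-0.155,0],"turn":0.6},{"travel":[-0.141,-0.186,0],"turn":0.72},{"travel":[-0.1645,-0.217,0],"turn":0.84},{"travel":[-0.188,-0.248,0],"turn":0.96}]}}

```text
time_s: 1.22
tool_pos: [0.3002, 0.2942, 0.1947]
eef_rot: [0.603, 0.798, 0.0, 0.0]
ft_force: [-0.1, 0.1, 0.0]
gripper_width: 0.999
```

Run:
```python
from m import *
rel(.5385,-.4185,.19,np.radians(51)); print(r.get_obs()["q"].round(2))
```

```text
tcp [0.3002 0.2942 0.1947] tooly deg 15.8 q6 0.4 travel [-0.7506  0.0352  0.0046] turn -0.6143
[ 0.67 -0.1   2.09 -0.    1.16  0.4 ]
```

Emit:
{"fn": "jog_arm", "kwargs": {"deltas": [{"travel":[-0.038,0.002,0],"turn":0.12},{"travel":[-0.076,0.004,0],"turn":0.24},{"travel":[-0.114,0.005,0],"turn":0.36},{"travel":[-0.152,0.007,0],"turn":0.48},{"travel":[-0.19,0.009,0],"turn":0.6},{"travel":[-0.228,0.011,0],"turn":0.72},{"travel":[-0.266,0.012,0],"turn":0.84},{"travel":[-0.304,0.014,0],"turn":0.96}]}}

```text
time_s: 1.88
tool_pos: [0.3981, 0.0057, 0.195]
eef_rot: [0.904, 0.428, 0.001, 0.0]
ft_force: [1.2, 0.7, -0.5]
gripper_width: 1.003
```

Run:
```python
from m import *
rel(.5385,-.4185,.19,np.radians(51)); print(r.get_obs()["q"].round(2))
```

```text
tcp [0.3981 0.0057 0.195 ] tooly deg -39.3 q6 0.59 travel [-0.2396  0.3772  0.0052] turn 1.5663
[-0.1  -0.15  2.13  0.    1.16  0.59]
```

Emit:
{"fn": "jog_arm", "kwargs": {"deltas": [{"travel":[-0.02,0.031,0],"turn":0.12},{"travel":[-0.04,0.062,0],"turn":0.24},{"travel":[-0.06,0.093,0],"turn":0.36},{"travel":[-0.08,0.124,0],"turn":0.48},{"travel":[-0.1,0.155,0],"turn":0.6},{"travel":[-0.12,0.187,0],"turn":0.72},{"travel":[-0.14,0.22,0],"turn":0.84},{"travel":[-0.16,0.252,0],"turn":0.96}]}}

```text
time_s: 2.55
tool_pos: [0.4938, -0.2773, 0.1947]
eef_rot: [0.999, -0.037, 0.0, 0.0]
ft_force: [0.7, 0.2, -0.5]
gripper_width: 0.997
```

Run:
```python
from m import *
rel(.5385,-.4185,.19,np.radians(51)); print(r.get_obs()["q"].round(2))
```

```text
tcp [ 0.4938 -0.2773  0.1947] tooly deg -94.3 q6 1.06 travel [0.0551 0.1375 0.0047] turn 0.606
[-0.59  0.2   1.77  0.    1.17  1.06]
```

Emit:
{"fn": "jog_arm", "kwargs": {"deltas": [{"travel":[0.012,0.03,0.003],"turn":0.12},{"travel":[0.024,0.06,0.004],"turn":0.24},{"travel":[0.036,0.09,0.005],"turn":0.36},{"travel":[0.048,0.12,0.005],"turn":0.48},{"travel":[0.055,0.1375,0.005],"turn":0.6},{"travel":[0.055,0.1375,0.005],"turn":0.606},{"travel":[0.055,0.1375,0.005],"turn":0.606}]}}

```text
time_s: 3.13
tool_pos: [0.5386, -0.4167, 0.1889]
eef_rot: [0.944, -0.331, -0.0, -0.0]
ft_force: [0.4, 0.5, -0.6]
gripper_width: 1.004
```

Run:
```python
from m import *
rel(.5385,-.4185,.068,np.radians(51)); print(r.get_obs()["q"].round(2))
crop("side",280,60,400,150,6,"s5.png")
```

```text
tcp [ 0.5386 -0.4167  0.1889] tooly deg -128.6 q6 1.52 travel [0.0012 0.0015 0.1209] turn 0.0065
[-0.72  0.42  1.49  0.    1.23  1.52]
```

View pics/s5.png

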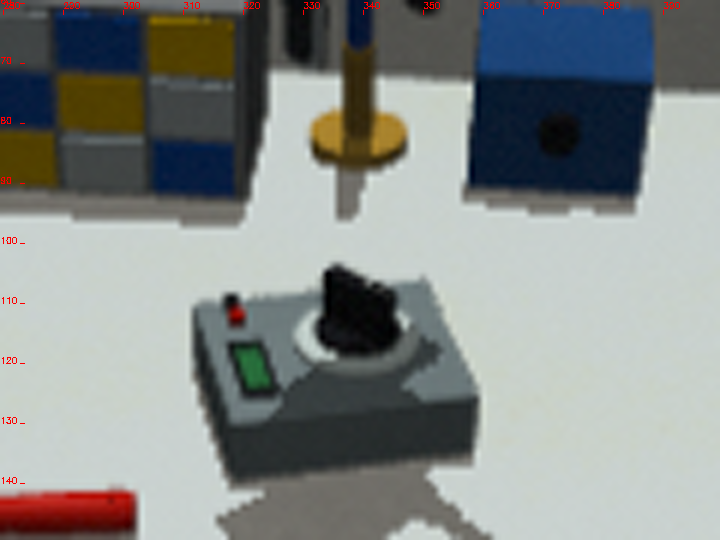

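Emit:
{"fn": "jog_arm", "kwargs": {"deltas": [{"travel":[0,0.0,0.035]},{"travel":[0,0.0,0.07]},{"travel":[0,0.0,0.1]},{"travel":[0,0.0,0.115]},{"travel":[0,0.0,0.121]},{"travel":[0,0,0.121]}]}}

```text
validation failed for argument at $.de...
```

Emit:
{"fn": "jog_arm", "kwargs": {"deltas": [{"travel":[0,0,0]},{"travel":[0,0,0]},{"travel":[0,0,0]},{"travel":[0,0,0]},{"travel":[0,0,0]},{"travel":[0,0,0]},{"travel":[0,0,0]},{"travel":[0,0,0]}], "gripper": 0.0, "squeeze": 20}}

```text
validation failed for argument at $.de...
```

Run:
```python
from m import *
o=r.get_obs();print(o["ft_force"].round(1),o["ft_torque"].round(3),o["gripper_width"]*.0854)
rel(.5385,-.4185,.068)
crop("side",280,60,400,150,6,"s6.png")
```

```text
[ 0.   0.3 -0.1] [-0.011  0.02  -0.047] 0.08554402634893447
tcp [ 0.5384 -0.4155  0.1889] tooly deg -128.6 q6 1.52 travel [0.0021 0.0023 0.1209]
```

View pics/s6.png

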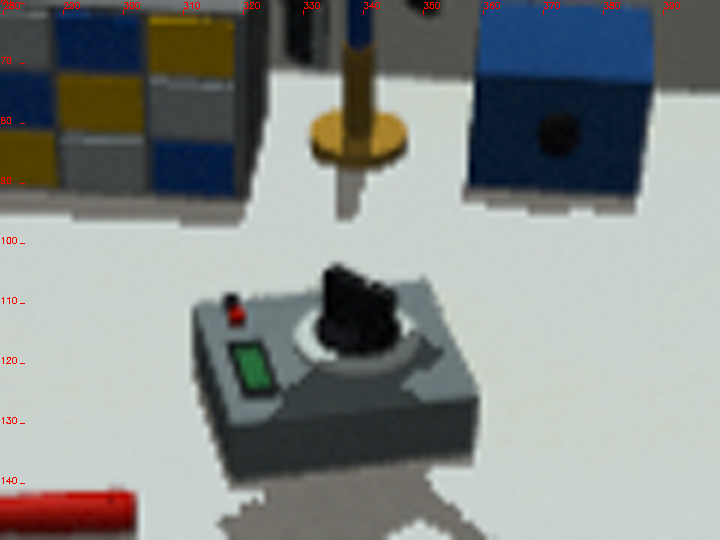

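Emit:
{"fn": "jog_arm", "kwargs": {"deltas": [{"travel":[0,0.0,0.035],"turn":0},{"travel":[0.001,0.001,0.07],"turn":0},{"travel":[0.001,0.001,0.1],"turn":0},{"travel":[0.001,0.001,0.115],"turn":0},{"travel":[0.001,0.001,0.121],"turn":0},{"travel":[0.001,0.001,0.121],"turn":0}]}}

```text
time_s: 3.73
tool_pos: [0.5382, -0.4158, 0.0671]
eef_rot: [0.944, -0.33, -0.001, -0.001]
ft_force: [-0.3, -0.8, -0.3]
gripper_width: 1.0
```

Emit:
{"fn": "jog_arm", "kwargs": {"deltas": [{"travel":[0,0,0],"turn":0},{"travel":[0,0,0],"turn":0},{"travel":[0,0,0],"turn":0},{"travel":[0,0,0],"turn":0},{"travel":[0,0,0],"turn":0},{"travel":[0,0,0],"turn":0},{"travel":[0,0,0],"turn":0},{"travel":[0,0,0],"turn":0}], "gripper": 0.0, "squeeze": 20}}

```text
time_s: 4.4
tool_pos: [0.539, -0.4175, 0.0685]
eef_rot: [0.944, -0.331, 0.0, 0.0]
ft_force: [0.4, -0.3, -0.3]
gripper_width: 0.002
```

Run:
```python
from m import *
o=r.get_obs();print(o["ft_force"].round(1),o["ft_torque"].round(3),o["gripper_width"]*.0854)
rel(.5385,-.4185,.068)
crop("side",280,60,400,150,6,"s7.png")
```

```text
[ 0.4 -0.3 -0.3] [ 0.057 -0.001 -0.028] 0.00017944976908353157
tcp [ 0.539  -0.4175  0.0685] tooly deg -128.6 q6 1.52 travel [0.0002 0.0011 0.0005]
```

View pics/s7.png

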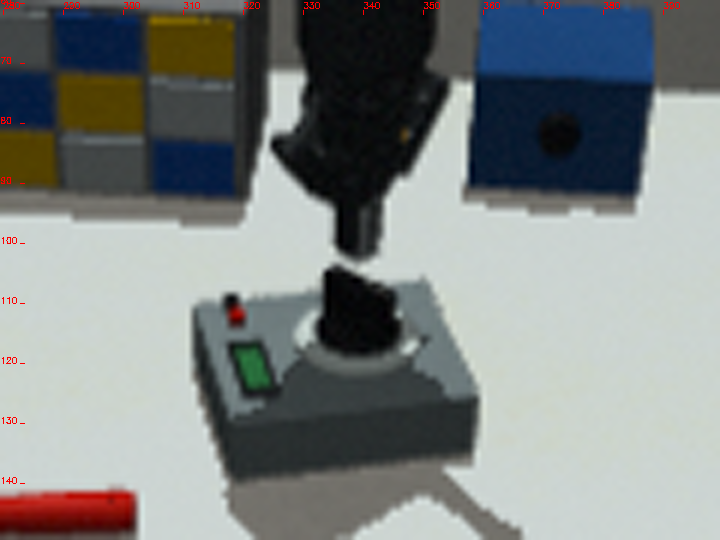

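Run:
```python
from m import *
print(w2p("side",[[.539,-.4175,.0685],[.539,-.4175,.089],[.539,-.4175,.12]]))
crop("side",280,60,400,150,6,"s8.png")
crop("top",415,170,495,255,7,"c8.png")
print(r.get_obs()["time_s"],r.get_obs()["q"])
```

```text
[[339.47643028 111.45964311]
 [339.6737695  106.44372356]
 [339.98067905  98.64335452]]
4.55 [-7.22899747e-01  5.43753847e-01  1.57235253e+00 -4.69750825e-06
  1.02573482e+00  1.52210727e+00]
```

View pics/s8.png

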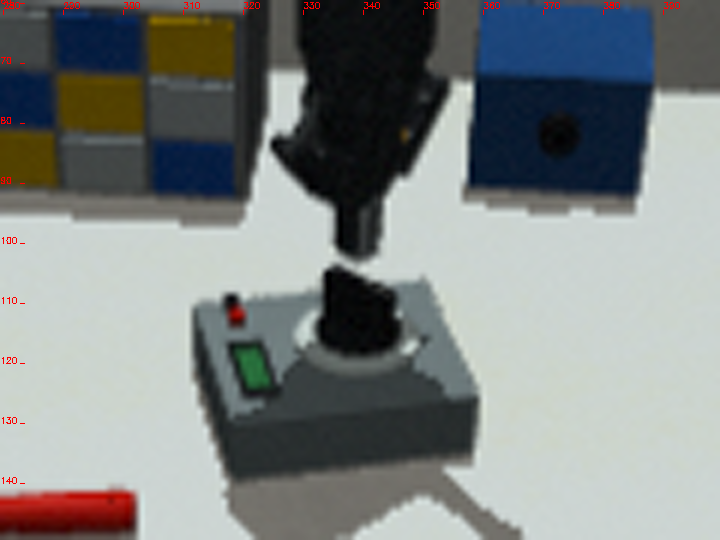

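View pics/c8.png

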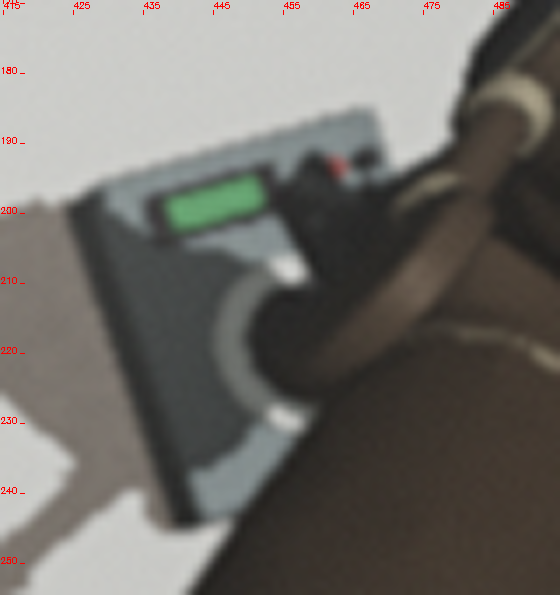

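Run:
```python
from m import *
for z in(.0685,.089,.1,.11,.13): print(z,p2w("side",339.5,103,z))
o=r.get_obs();print(o)
# try 3D of wrist? view whole
cv2.imwrite("pics/t9.png",cv2.resize(r.read_camera("top")[100:330,340:640,::-1],None,fx=2.6,fy=2.6))
cv2.imwrite("pics/s9.png",cv2.resize(r.read_camera("side")[0:180,260:560,::-1],None,fx=2.6,fy=2.6))
```

```text
0.0685 [ 0.54334579 -0.47415666  0.0685    ]
0.089 [ 0.54139351 -0.44023868  0.089     ]
0.1 [ 0.54034594 -0.42203879  0.1       ]
0.11 [ 0.53939361 -0.40549344  0.11      ]
0.13 [ 0.53748894 -0.37240273  0.13      ]
{'time_s': 4.55, 'q': array([-7.22899747e-01,  5.43753847e-01,  1.57235253e+00, -4.69750825e-06,
        1.02573482e+00,  1.52210727e+00]), 'qvel': array([ 0.00183596,  0.0013239 , -0.00091725, -0.00046238,  0.00134042,
       -0.00067746]), 'joint_torque': array([-2.02057170e-03, -4.86507404e+01, -2.50482023e+01, -8.76415970e-05,
        1.03400347e-03, -4.67964458e-05]), 'tool_pos': array([ 0.53894873, -0.41746013,  0.0683328 ]), 'eef_rot': array([ 9.43716440e-01, -3.30755598e-01, -1.15894667e-04, -4.49027160e-05]), 'ft_force': array([ 0.14595975, -0.07629361, -0.07945886]), 'ft_torque': array([-0.00278883, -0.0198956 ,  0.00821383]), 'gripper_width': 0.0016459470789257655}
```

View pics/t9.png

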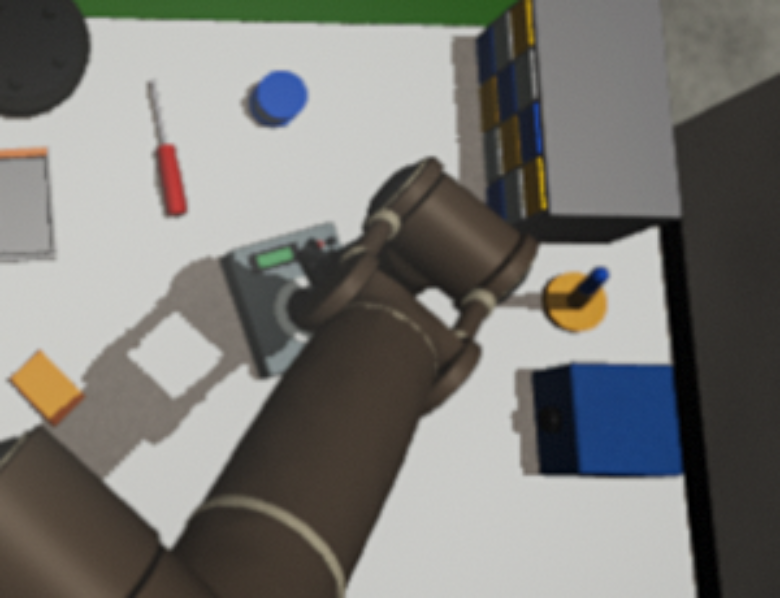

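View pics/s9.png

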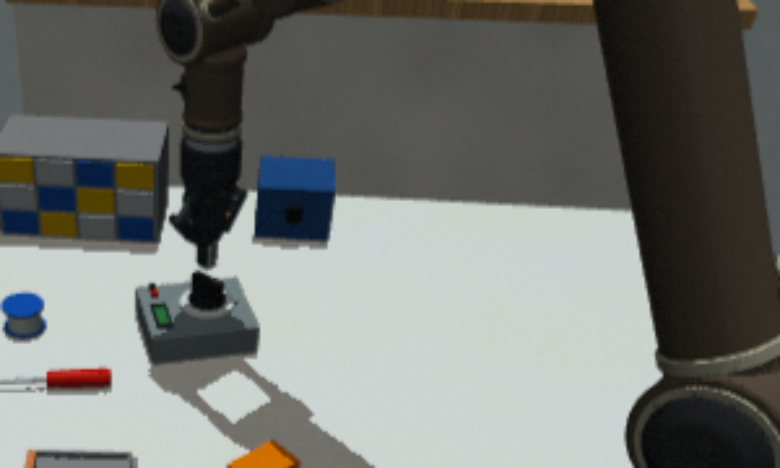

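The side view shows the shut fingertips at (339,103), above the bar's top at about (338,105), so it gripped nothing even though the reported z is 0.068. I open and lower in small steps, watching the force and the picture.

Emit:
{"fn": "jog_arm", "kwargs": {"deltas": [{"travel":[0,0,0],"turn":0},{"travel":[0,0,0],"turn":0},{"travel":[0,0,0],"turn":0},{"travel":[0,0,0],"turn":0},{"travel":[0,0,0],"turn":0},{"travel":[0,0,0.005],"turn":0},{"travel":[0,0,0.01],"turn":0},{"travel":[0,0,0.015],"turn":0}], "gripper": 0.085}}

```text
time_s: 5.32
tool_pos: [0.5389, -0.4174, 0.0529]
eef_rot: [0.944, -0.331, -0.0, -0.0]
ft_force: [-0.5, -0.2, 0.2]
gripper_width: 0.996
```

Run:
```python
from m import *
rel(.5385,-.4185,.068)
crop("side",280,60,400,150,6,"s10.png")
```

```text
tcp [ 0.5389 -0.4174  0.0529] tooly deg -128.6 q6 1.52 travel [ 0.0004  0.0011 -0.0151]
```

View pics/s10.png

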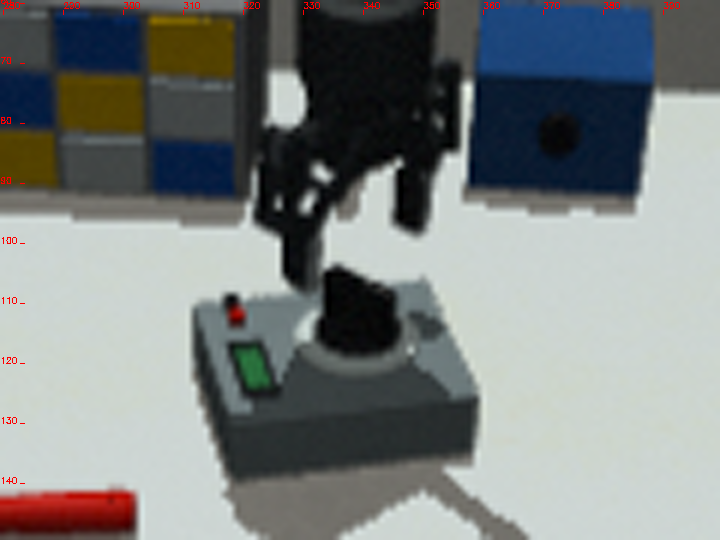

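Run:
```python
from m import *
for dz in (.02,.034,.05):
  z=.0529+.013+dz
  print(dz,w2p("side",[[.539+.026*k,-.4175+.0328*k,z] for k in(1,-1)]).round(1).tolist())
```

```text
0.02 [[331.5, 111.8], [347.6, 102.7]]
0.034 [[331.5, 108.3], [347.8, 99.3]]
0.05 [[331.6, 104.3], [348.0, 95.3]]
```

Emit:
{"fn": "jog_arm", "kwargs": {"deltas": [{"travel":[0,0,0.003],"turn":0},{"travel":[0,0,0.006],"turn":0},{"travel":[0,0,0.009],"turn":0},{"travel":[0,0,0.012],"turn":0},{"travel":[0,0,0.012],"turn":0}]}}

```text
time_s: 5.78
tool_pos: [0.5386, -0.4171, 0.0406]
eef_rot: [0.944, -0.331, -0.001, -0.0]
ft_force: [-0.3, 0.2, 0.1]
gripper_width: 0.996
```

Run:
```python
from m import *
rel(.5385,-.4185,.068)
crop("side",280,60,400,150,6,"s11.png")
```

```text
tcp [ 0.5386 -0.4171  0.0406] tooly deg -128.6 q6 1.52 travel [ 0.0008  0.0011 -0.0274]
```

View pics/s11.png

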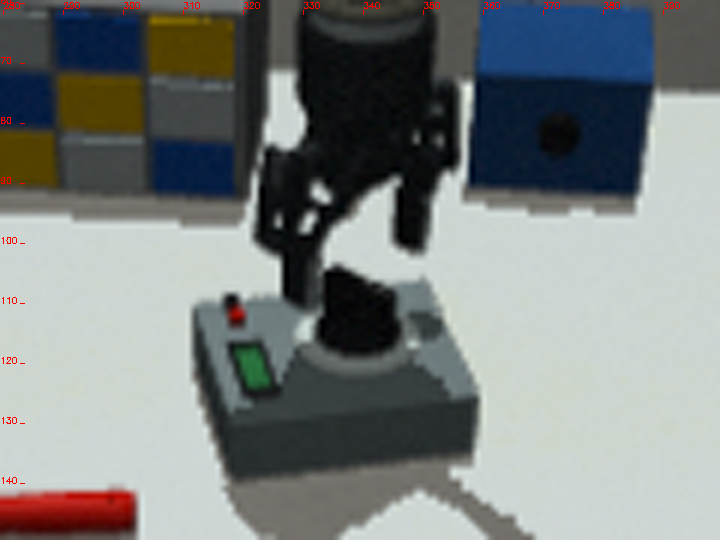

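Tip positions fit an actual tool about 34 mm shorter than reported, with x and y correct. Lowering 6 mm more, then closing.

Emit:
{"fn": "jog_arm", "kwargs": {"deltas": [{"travel":[0,0,0.003],"turn":0},{"travel":[0,0,0.006],"turn":0},{"travel":[0,0,0.006],"turn":0}]}}

```text
time_s: 6.08
tool_pos: [0.5386, -0.4171, 0.0348]
eef_rot: [0.944, -0.331, -0.001, -0.0]
ft_force: [-0.8, -0.3, 0.3]
gripper_width: 0.995
```

Emit:
{"fn": "jog_arm", "kwargs": {"deltas": [{"travel":[0,0,0],"turn":0},{"travel":[0,0,0],"turn":0},{"travel":[0,0,0],"turn":0},{"travel":[0,0,0],"turn":0},{"travel":[0,0,0],"turn":0},{"travel":[0,0,0],"turn":0},{"travel":[0,0,0],"turn":0},{"travel":[0,0,0],"turn":0}], "gripper": 0.0, "squeeze": 20}}

```text
time_s: 6.75
tool_pos: [0.5381, -0.4186, 0.0358]
eef_rot: [0.944, -0.331, -0.0, 0.001]
ft_force: [-5.7, -3.2, 2.6]
gripper_width: 0.156
```

Run:
```python
from m import *
o=r.get_obs();print(o["ft_force"].round(1),o["ft_torque"].round(3),o["gripper_width"]*.0854)
rel(.5385,-.4185,.068)
crop("side",280,60,400,150,6,"s12.png")
```

```text
[-5.7 -3.2  2.6] [-0.445  0.61   0.034] 0.013315247164784253
tcp [ 0.5381 -0.4186  0.0358] tooly deg -128.6 q6 1.52 travel [ 0.0002 -0.0002 -0.0322]
```

View pics/s12.png

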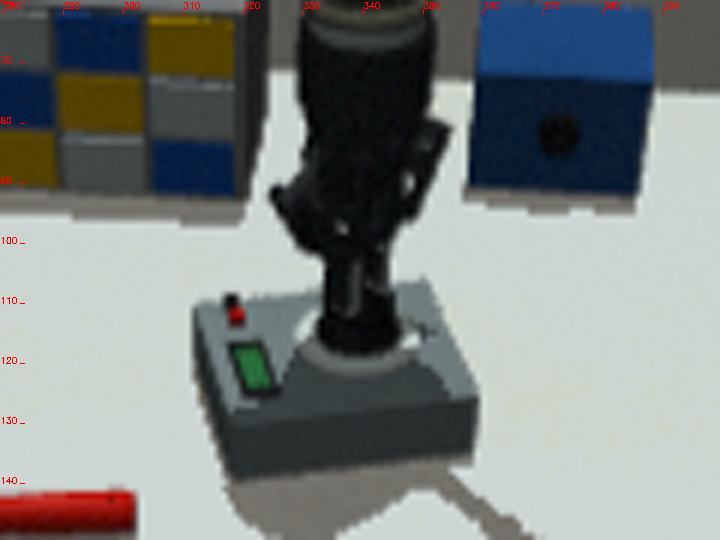

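Emit:
{"fn": "jog_arm", "kwargs": {"deltas": [{"travel":[0,0,0],"turn":-0.1},{"travel":[0,0,0],"turn":-0.2},{"travel":[0,0,0],"turn":-0.3},{"travel":[0,0,0],"turn":-0.4},{"travel":[0,0,0],"turn":-0.4}]}}

```text
time_s: 7.22
tool_pos: [0.5384, -0.418, 0.0358]
eef_rot: [0.991, -0.136, -0.0, 0.0]
ft_force: [-3.3, -2.1, 2.6]
gripper_width: 0.156
```

```bash
cat > st.py <<'E'
from m import *
o=r.get_obs();print(o["ft_force"].round(1),o["ft_torque"].round(3),o["gripper_width"]*.0854)
rel(.5385,-.4185,.068)
E
python3 st.py
```

```text
[-3.3 -2.1  2.6] [-0.341  0.667  0.06 ] 0.013285331364477236
tcp [ 0.5384 -0.418   0.0358] tooly deg -105.6 q6 1.12 travel [ 0.0002  0.0005 -0.0322]
```

Emit:
{"fn": "jog_arm", "kwargs": {"deltas": [{"travel":[0,0,0],"turn":-0.1},{"travel":[0,0,0],"turn":-0.2},{"travel":[0,0,0],"turn":-0.3},{"travel":[0,0,0],"turn":-0.4},{"travel":[0,0,0],"turn":-0.4}]}}

```text
time_s: 7.63
tool_pos: [0.5384, -0.4174, 0.0358]
eef_rot: [0.998, 0.063, -0.001, -0.0]
ft_force: [-5.6, -0.8, 4.4]
gripper_width: 0.157
```

```bash
python3 st.py
```

```text
[-5.6 -0.8  4.4] [-0.212  0.758  0.096] 0.013381364535047745
tcp [ 0.5384 -0.4174  0.0358] tooly deg -82.8 q6 0.72 travel [-0.0001  0.0011 -0.0322]
```

Emit:
{"fn": "jog_arm", "kwargs": {"deltas": [{"travel":[0,0,0],"turn":-0.1},{"travel":[0,0,0],"turn":-0.2},{"travel":[0,0,0],"turn":-0.2}]}}

```text
time_s: 7.88
tool_pos: [0.5384, -0.4171, 0.0358]
eef_rot: [0.987, 0.16, -0.0, -0.001]
ft_force: [-4.9, 0.4, 4.5]
gripper_width: 0.158
```

```bash
python3 st.py
```

```text
[-4.9  0.4  4.5] [-0.081  0.809 -0.444] 0.013533612765372967
tcp [ 0.5384 -0.4171  0.0358] tooly deg -71.6 q6 0.53 travel [-0.0004  0.0013 -0.0322]
```

Emit:
{"fn": "jog_arm", "kwargs": {"deltas": [{"travel":[0,0,0],"turn":-0.05},{"travel":[0,0,0],"turn":-0.1},{"travel":[0,0,0],"turn":-0.1}]}}

```text
time_s: 8.13
tool_pos: [0.5387, -0.417, 0.036]
eef_rot: [0.979, 0.206, 0.0, -0.001]
ft_force: [-5.0, -0.9, 5.7]
gripper_width: 0.153
```

```bash
python3 st.py
```

```text
[-5.  -0.9  5.7] [-0.101  0.851 -1.694] 0.013035504736127398
tcp [ 0.5387 -0.417   0.036 ] tooly deg -66.2 q6 0.43 travel [-0.0008  0.0012 -0.032 ]
```

The torque rose to 1.7 N m at bar angle of about 20°, which is the supply's own x axis, so this is the anticlockwise stop. I release and rise.

Emit:
{"fn": "jog_arm", "kwargs": {"deltas": [{"travel":[0,0,0],"turn":0},{"travel":[0,0,0],"turn":0},{"travel":[0,0,0],"turn":0},{"travel":[0,0,0],"turn":0},{"travel":[0,0,0],"turn":0},{"travel":[0,0,-0.03],"turn":0},{"travel":[0,0,-0.07],"turn":0},{"travel":[0,0,-0.11],"turn":0}], "gripper": 0.085}}

```text
time_s: 8.8
tool_pos: [0.538, -0.4162, 0.1444]
eef_rot: [0.977, 0.211, -0.001, -0.002]
ft_force: [0.2, -0.9, 0.2]
gripper_width: 0.996
```

Run:
```python
from m import *
rel(.6416,.1545,.17,np.radians(4)); print(r.get_obs()["q"].round(2))
crop("side",280,60,400,150,6,"s13.png")
```

```text
tcp [ 0.538  -0.4162  0.1444] tooly deg -65.6 q6 0.42 travel [ 0.33   -0.4771 -0.0241] turn -1.215
[-0.72  0.46  1.53  0.    1.16  0.42]
```

View pics/s13.png

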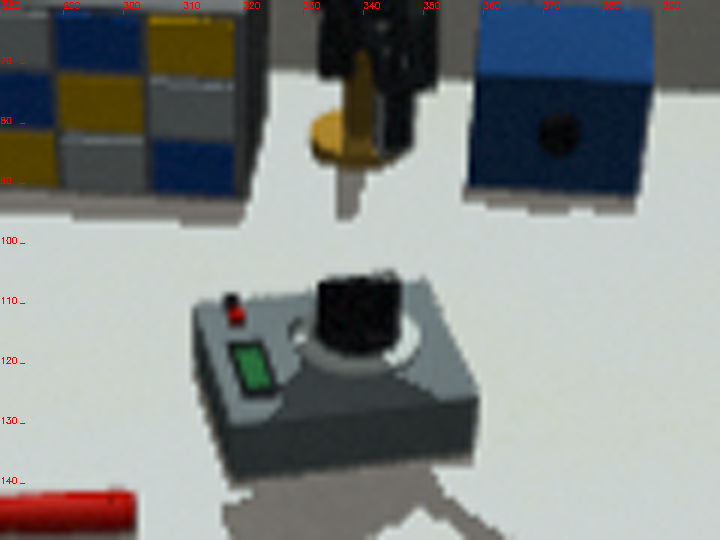

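Run:
```python
from m import *
rel(.55,-.22,.05,np.radians(4))
```

```text
tcp [ 0.5436 -0.421   0.1566] tooly deg -65.6 q6 0.42 travel [ 0.0882 -0.1817  0.1049] turn -1.2148
```

Emit:
{"fn": "jog_arm", "kwargs": {"deltas": [{"travel":[0.016,-0.034,0],"turn":-0.12},{"travel":[0.032,-0.068,0],"turn":-0.24},{"travel":[0.048,-0.102,0],"turn":-0.36},{"travel":[0.066,-0.136,0.02],"turn":-0.48},{"travel":[0.08,-0.165,0.045],"turn":-0.6},{"travel":[0.088,-0.182,0.07],"turn":-0.72},{"travel":[0.088,-0.182,0.1],"turn":-0.84},{"travel":[0.088,-0.182,0.105],"turn":-0.96}], "gripper": 0.0}}

```text
time_s: 9.52
tool_pos: [0.54, -0.2114, 0.0353]
eef_rot: [0.767, 0.642, -0.002, -0.004]
ft_force: [-1.3, 0.3, -1.4]
gripper_width: -0.002
```

Emit:
{"fn": "jog_arm", "kwargs": {"deltas": [{"travel":[0,0,0.01],"turn":-0.1},{"travel":[0,0,0.02],"turn":-0.2},{"travel":[0,0,0.03],"turn":-0.255},{"travel":[0,0,0.04],"turn":-0.255},{"travel":[0,0,0.05],"turn":-0.255},{"travel":[0,0,0.06],"turn":-0.255},{"travel":[0,0,0.06],"turn":-0.255}]}}

```text
time_s: 10.1
tool_pos: [0.5421, -0.2145, -0.0219]
eef_rot: [0.682, 0.731, -0.001, -0.002]
ft_force: [-0.1, 0.1, -0.6]
gripper_width: -0.003
```

```bash
python3 st.py
python3 - <<'E'
from m import *
crop("side",240,80,400,200,5,"s14.png")
E
```

```text
[-0.1  0.1 -0.6] [0.022 0.025 0.043] -0.0002200561857991645
tcp [ 0.5421 -0.2145 -0.0219] tooly deg 4.0 q6 -0.52 travel [-0.2031 -0.018  -0.0903]
```

View pics/s14.png

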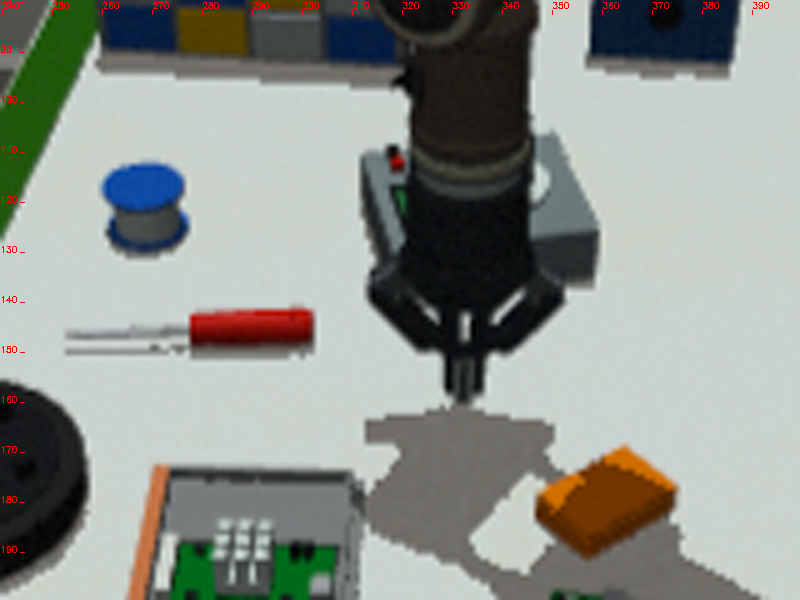

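Emit:
{"fn": "jog_arm", "kwargs": {"deltas": [{"travel":[0,0,0.002],"turn":0},{"travel":[0,0,0.004],"turn":0},{"travel":[0,0,0.006],"turn":0},{"travel":[0,0,0.006],"turn":0}]}}

```text
time_s: 10.48
tool_pos: [0.5441, -0.2155, -0.0254]
eef_rot: [0.682, 0.731, 0.0, 0.0]
ft_force: [0.2, 0.2, -0.1]
gripper_width: 0.001
```

Emit:
{"fn": "jog_arm", "kwargs": {"deltas": [{"travel":[0,0,0.002],"turn":0},{"travel":[0,0,0.002],"turn":0}]}}

```text
time_s: 10.65
tool_pos: [0.544, -0.2154, -0.0275]
eef_rot: [0.682, 0.731, 0.0, 0.0]
ft_force: [-0.8, -0.2, -0.1]
gripper_width: -0.001
```

Emit:
{"fn": "jog_arm", "kwargs": {"deltas": [{"travel":[0,0,0.002],"turn":0},{"travel":[0,0,0.002],"turn":0}]}}

```text
time_s: 10.82
tool_pos: [0.5438, -0.2153, -0.0297]
eef_rot: [0.682, 0.731, -0.0, -0.0]
ft_force: [0.6, -0.4, -0.7]
gripper_width: 0.001
```

Emit:
{"fn": "jog_arm", "kwargs": {"deltas": [{"travel":[0,0,0.0015],"turn":0},{"travel":[0,0,0.0015],"turn":0}]}}

```text
time_s: 10.98
tool_pos: [0.5438, -0.2153, -0.0313]
eef_rot: [0.682, 0.731, -0.0, -0.0]
ft_force: [0.3, -0.0, -0.6]
gripper_width: 0.0
```

Emit:
{"fn": "jog_arm", "kwargs": {"deltas": [{"travel":[0,0,0.0015],"turn":0},{"travel":[0,0,0.0015],"turn":0}]}}

```text
time_s: 11.15
tool_pos: [0.5438, -0.2153, -0.0328]
eef_rot: [0.682, 0.731, -0.0, -0.0]
ft_force: [-0.8, -1.1, -0.7]
gripper_width: -0.0
```

Emit:
{"fn": "jog_arm", "kwargs": {"deltas": [{"travel":[0,0,0.0015],"turn":0},{"travel":[0,0,0.0015],"turn":0}]}}

```text
time_s: 11.32
tool_pos: [0.5438, -0.2153, -0.0343]
eef_rot: [0.682, 0.731, -0.0, -0.0]
ft_force: [-0.2, 0.2, -0.9]
gripper_width: 0.003
```

Emit:
{"fn": "jog_arm", "kwargs": {"deltas": [{"travel":[0,0,0.0015],"turn":0},{"travel":[0,0,0.0015],"turn":0}]}}

```text
time_s: 11.48
tool_pos: [0.5438, -0.2153, -0.0358]
eef_rot: [0.682, 0.731, -0.0, -0.0]
ft_force: [-0.5, -0.3, 1.1]
gripper_width: 0.0
```

Emit:
{"fn": "jog_arm", "kwargs": {"deltas": [{"travel":[0,0,0.0015],"turn":0},{"travel":[0,0,0.0015],"turn":0}]}}

```text
time_s: 11.65
tool_pos: [0.5442, -0.2155, -0.0367]
eef_rot: [0.682, 0.731, 0.0, 0.0]
ft_force: [-0.9, 0.5, 1.7]
gripper_width: 0.002
```

Run:
```python
from m import *
crop("side",300,130,380,190,9,"s15.png")
```

```text
(no output)
```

View pics/s15.png

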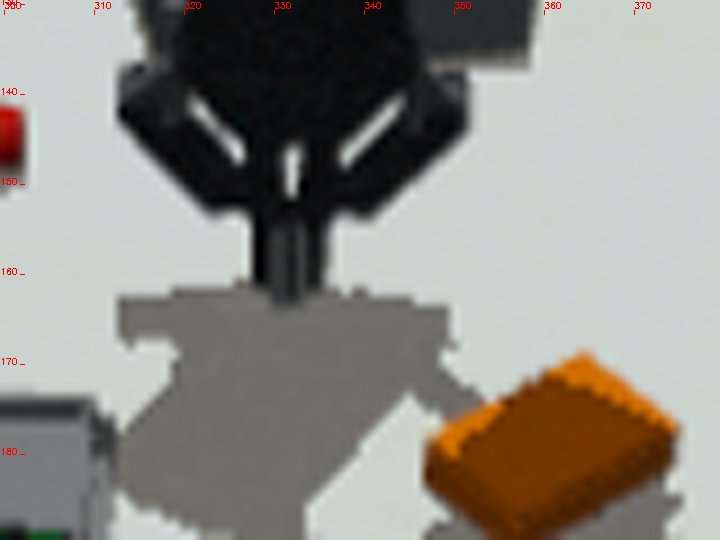

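Emit:
{"fn": "jog_arm", "kwargs": {"deltas": [{"travel":[0,0,0.0015],"turn":0},{"travel":[0,0,0.0015],"turn":0}]}}

```text
time_s: 11.87
tool_pos: [0.5442, -0.2155, -0.0367]
eef_rot: [0.682, 0.731, -0.0, -0.0]
ft_force: [-3.5, 2.3, 11.7]
gripper_width: -0.001
```

Contact with the bench came at a reported z of -0.0365, so actual z = reported + 0.0365. Next is the burnt board.

```bash
cat >> h.py <<'E'
ZO=.0365
_rel=rel
def rel(x,y,z,yaw=None): _rel(x,y,z-ZO,yaw)
E
python3 - <<'E'
from m import *
rel(.6416,.1545,.09,np.radians(4)); rel(.6416,.1545,.025,np.radians(4))
E
```

```text
tcp [ 0.5442 -0.2155 -0.0367] tooly deg 4.0 q6 -0.52 travel [ 0.3623  0.123  -0.0902] turn 0.0003
tcp [ 0.5442 -0.2155 -0.0367] tooly deg 4.0 q6 -0.52 travel [ 0.3623  0.1231 -0.0252] turn 0.0003
```

Emit:
{"fn": "jog_arm", "kwargs": {"deltas": [{"travel":[0,0,-0.04],"turn":0},{"travel":[0.004,0.002,-0.078],"turn":0},{"travel":[0.034,0.012,-0.092],"turn":0},{"travel":[0.072,0.024,-0.092],"turn":0},{"travel":[0.11,0.037,-0.092],"turn":0},{"travel":[0.148,0.05,-0.092],"turn":0},{"travel":[0.186,0.063,-0.092],"turn":0},{"travel":[0.224,0.076,-0.092],"turn":0}], "gripper": 0.065}}

```text
time_s: 12.53
tool_pos: [0.6042, 0.0151, 0.0535]
eef_rot: [0.682, 0.731, 0.0, 0.0]
ft_force: [1.1, -0.2, 1.2]
gripper_width: 0.761
```

Emit:
{"fn": "jog_arm", "kwargs": {"deltas": [{"travel":[0.038,0.013,0],"turn":0},{"travel":[0.076,0.026,0],"turn":0},{"travel":[0.11,0.037,0],"turn":0},{"travel":[0.13,0.044,0],"turn":0},{"travel":[0.138,0.047,0],"turn":0},{"travel":[0.138,0.047,0],"turn":0},{"travel":[0.138,0.047,0],"turn":0}]}}

```text
time_s: 13.12
tool_pos: [0.6408, 0.1536, 0.053]
eef_rot: [0.682, 0.732, -0.001, -0.0]
ft_force: [0.3, -0.4, -0.5]
gripper_width: 0.76
```

Run:
```python
from m import *
rel(.6416,.1545,.025,np.radians(4))
crop("side",225,160,385,270,5,"s16.png")
```

```text
tcp [0.6408 0.1536 0.053 ] tooly deg 4.0 q6 0.1 travel [0.0009 0.0009 0.0644] turn 0.0009
```

View pics/s16.png

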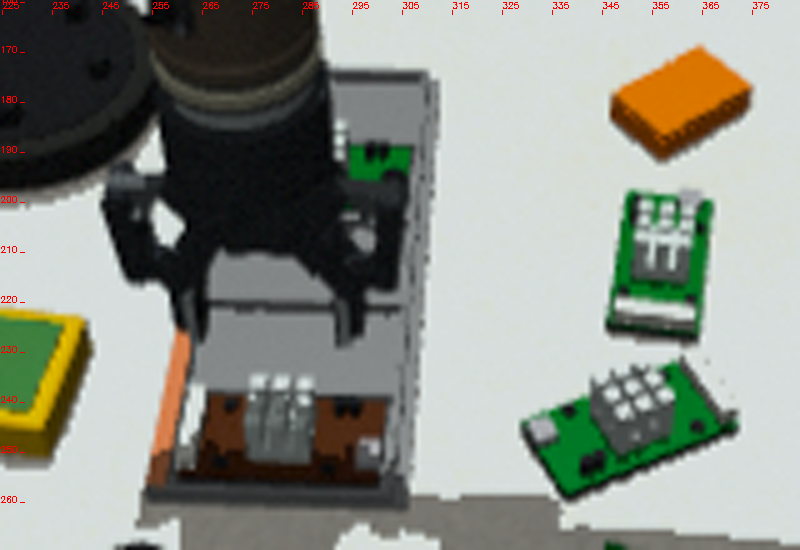

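Emit:
{"fn": "jog_arm", "kwargs": {"deltas": [{"travel":[0.001,0.001,0.025],"turn":0},{"travel":[0.001,0.001,0.045],"turn":0},{"travel":[0.001,0.001,0.058],"turn":0},{"travel":[0.001,0.001,0.065],"turn":0},{"travel":[0.001,0.001,0.065],"turn":0}]}}

```text
time_s: 13.58
tool_pos: [0.6401, 0.1536, -0.0138]
eef_rot: [0.683, 0.731, -0.002, -0.001]
ft_force: [-0.2, -0.4, 0.1]
gripper_width: 0.763
```

Emit:
{"fn": "jog_arm", "kwargs": {"deltas": [{"travel":[0,0,0],"turn":0},{"travel":[0,0,0],"turn":0},{"travel":[0,0,0],"turn":0},{"travel":[0,0,0],"turn":0},{"travel":[0,0,0],"turn":0},{"travel":[0,0,0],"turn":0}], "gripper": 0.0, "squeeze": 50}}

```text
time_s: 14.08
tool_pos: [0.644, 0.1556, -0.0098]
eef_rot: [0.682, 0.731, 0.001, 0.001]
ft_force: [0.2, -0.3, 5.7]
gripper_width: 0.358
```

```bash
python3 st.py
python3 - <<'E'
from m import *
crop("side",225,160,385,270,5,"s17.png")
E
```

```text
[ 0.2 -0.3  5.7] [-0.084  0.113  0.026] 0.03059208517513493
tcp [ 0.644   0.1556 -0.0098] tooly deg 4.0 q6 0.1 travel [-0.5653 -0.1453 -0.0418]
```

View pics/s17.png

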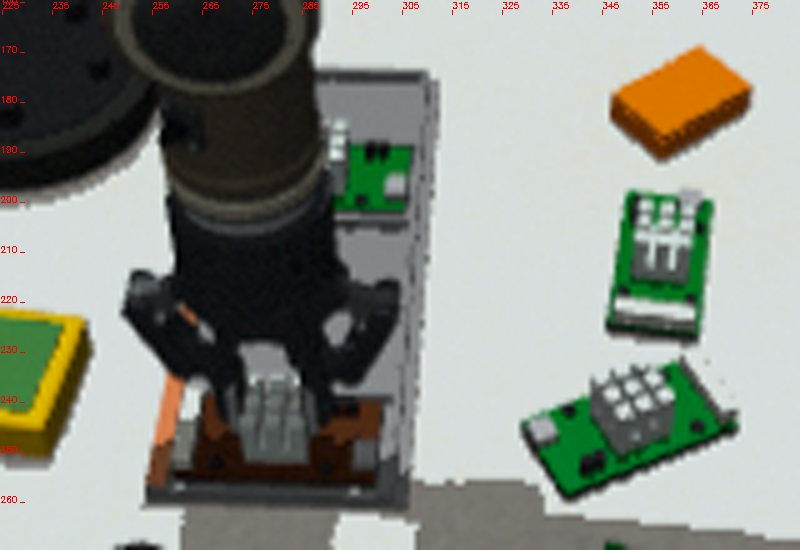

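Run:
```python
from m import *
print(p2w("top",176,212,.06))
rel(.54,.404,.13)
```

```text
[0.53597839 0.40201401 0.06      ]
tcp [ 0.6439  0.1556 -0.0098] tooly deg 4.0 q6 0.1 travel [ 0.2551 -0.0859 -0.1036]
```

Emit:
{"fn": "jog_arm", "kwargs": {"deltas": [{"travel":[0,0,-0.02],"turn":0},{"travel":[0,0,-0.05],"turn":0},{"travel":[0,0,-0.08],"turn":0},{"travel":[0,0,-0.105],"turn":0},{"travel":[0,0,-0.105],"turn":0},{"travel":[0,0,-0.105],"turn":0}]}}

```text
time_s: 14.63
tool_pos: [0.6435, 0.1558, 0.095]
eef_rot: [0.682, 0.732, 0.001, 0.001]
ft_force: [0.1, -0.9, -1.4]
gripper_width: 0.36
```

```bash
python3 st.py;  python3 - <<'E'
from m import *
rel(.54,.404,.13)
cv2.imwrite("pics/s18.png",r.read_camera("side")[:,:,::-1])
E
```

```text
[ 0.1 -0.9 -1.4] [-0.022  0.013  0.003] 0.030723848982204323
tcp [0.6435 0.1558 0.095 ] tooly deg 4.0 q6 0.1 travel [-0.5655 -0.1452  0.0628] 
tcp [0.6435 0.1558 0.095 ] tooly deg 4.0 q6 0.1 travel [ 0.2549 -0.0858  0.0013]
```

View pics/s18.png

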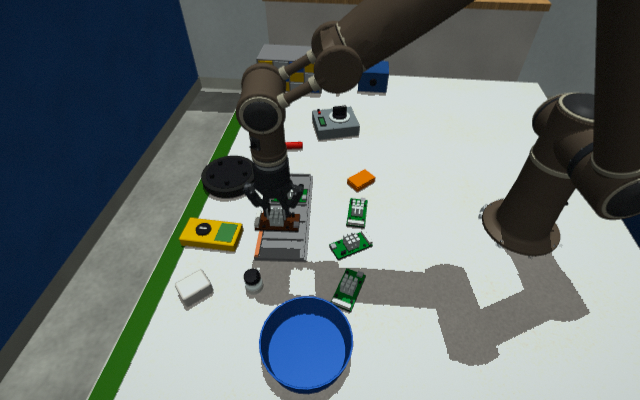

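Emit:
{"fn": "jog_arm", "kwargs": {"deltas": [{"travel":[0.036,-0.0125,0],"turn":0},{"travel":[0.072,-0.025,0],"turn":0},{"travel":[0.108,-0.037,0],"turn":0},{"travel":[0.144,-0.05,0],"turn":0},{"travel":[0.18,-0.062,0],"turn":0},{"travel":[0.216,-0.075,0],"turn":0},{"travel":[0.24,-0.084,0],"turn":0},{"travel":[0.253,-0.088,0],"turn":0}]}}

```text
time_s: 15.35
tool_pos: [0.5325, 0.4035, 0.0899]
eef_rot: [0.681, 0.732, -0.003, -0.001]
ft_force: [0.9, 0.2, -1.5]
gripper_width: 0.364
```

Emit:
{"fn": "jog_arm", "kwargs": {"deltas": [{"travel":[0,0,0],"turn":0},{"travel":[0,0,0.0],"turn":0},{"travel":[0,0,0.03],"turn":0},{"travel":[0,0,0.06],"turn":0},{"travel":[0,0,0.085],"turn":0},{"travel":[0,0,0.095],"turn":0},{"travel":[0,0,0.095],"turn":0}]}}

```text
time_s: 15.93
tool_pos: [0.5345, 0.3975, -0.0059]
eef_rot: [0.683, 0.731, -0.004, -0.001]
ft_force: [-0.9, -0.4, -1.8]
gripper_width: 0.358
```

```bash
python3 st.py;  python3 - <<'E'
from m import *
crop("side",230,250,390,390,5,"s19.png")
E
```

```text
[-0.9 -0.4 -1.8] [-0.064  0.046  0.029] 0.030566821042636725
tcp [ 0.5345  0.3975 -0.0059] tooly deg 3.9 q6 0.51 travel [-0.8145 -0.0515 -0.0331]
```

View pics/s19.png

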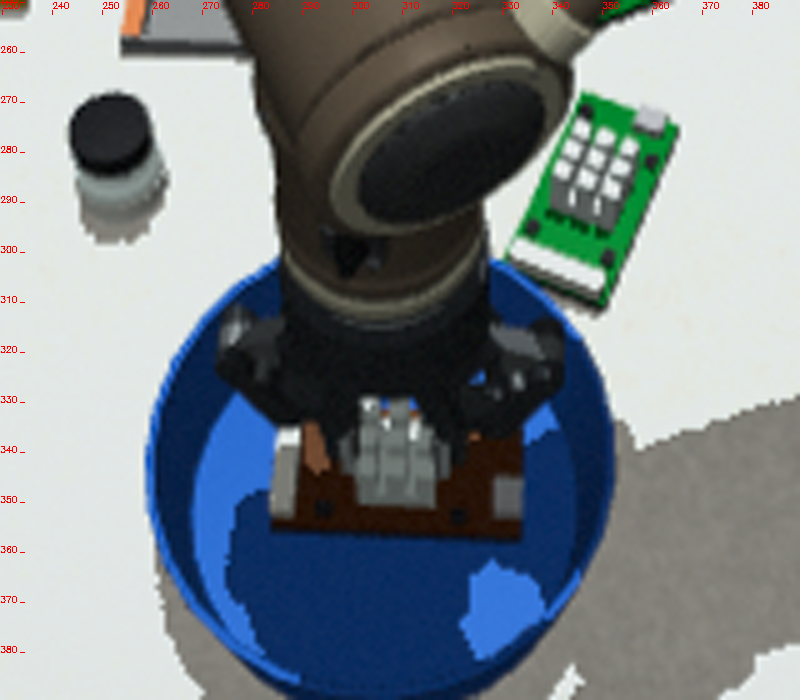

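Emit:
{"fn": "jog_arm", "kwargs": {"deltas": [{"travel":[0,0,0.002],"turn":0},{"travel":[0,0,0.002],"turn":0},{"travel":[0,0,0.002],"turn":0},{"travel":[0,0,0.002],"turn":0},{"travel":[0,0,0.002],"turn":0},{"travel":[0,0,-0.03],"turn":0},{"travel":[0,0,-0.07],"turn":0},{"travel":[0,0,-0.1],"turn":0}], "gripper": 0.06}}

```text
time_s: 16.65
tool_pos: [0.5371, 0.402, 0.1007]
eef_rot: [0.682, 0.732, 0.001, 0.0]
ft_force: [1.4, 1.2, 0.4]
gripper_width: 0.703
```

Run:
```python
from m import *
crop("side",230,170,390,310,5,"s20.png"); cv2.imwrite("pics/s21.png",r.read_camera("side")[:,:,::-1])
rel(.461,.252,.09,np.radians(73)); print(r.get_obs()["q"].round(2))
```

```text
tcp [0.542  0.4053 0.1071] tooly deg 4.0 q6 0.51 travel [-0.1476 -0.0923  0.0513] turn -1.2038
[ 0.58  0.48  1.58 -0.    1.06  0.51]
```

View pics/s21.png

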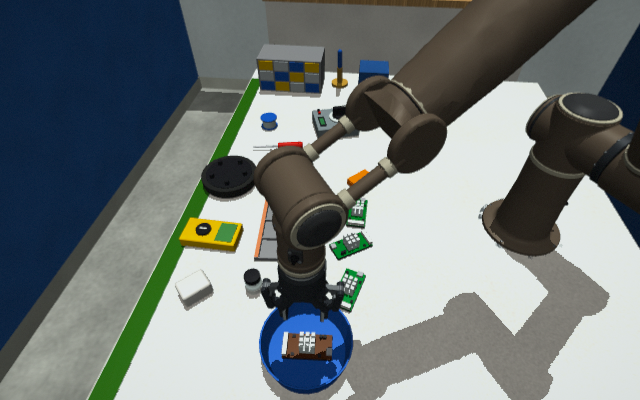

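The brown board lies flat in the tub, at (307,345) in the side view. Next is green board A at (0.461,0.252).

Emit:
{"fn": "jog_arm", "kwargs": {"deltas": [{"travel":[-0.015,-0.009,0],"turn":-0.12},{"travel":[-0.03,-0.018,0],"turn":-0.24},{"travel":[-0.045,-0.027,0],"turn":-0.36},{"travel":[-0.06,-0.036,0],"turn":-0.48},{"travel":[-0.075,-0.046,0],"turn":-0.6},{"travel":[-0.09,-0.056,0],"turn":-0.72},{"travel":[-0.105,-0.066,0.01],"turn":-0.84},{"travel":[-0.12,-0.075,0.02],"turn":-0.96}]}}

```text
time_s: 17.42
tool_pos: [0.4702, 0.2763, 0.0788]
eef_rot: [0.264, 0.965, 0.0, 0.001]
ft_force: [0.7, -0.7, -0.2]
gripper_width: 0.705
```

Emit:
{"fn": "jog_arm", "kwargs": {"deltas": [{"travel":[-0.008,-0.025,0.02],"turn":-0.12},{"travel":[-0.01,-0.032,0.03],"turn":-0.24},{"travel":[-0.01,-0.032,0.03],"turn":-0.24},{"travel":[-0.01,-0.032,0.03],"turn":-0.24}]}}

```text
time_s: 17.75
tool_pos: [0.4618, 0.2437, 0.0479]
eef_rot: [0.152, 0.988, -0.0, -0.001]
ft_force: [-0.5, 0.0, 0.6]
gripper_width: 0.702
```

Run:
```python
from m import *
crop("side",270,200,430,310,5,"s22.png",board(.461,.252,73.1))
rel(.461,.252,.02,np.radians(73)); print(r.get_obs()["q"].round(2))
```

```text
tcp [0.4632 0.2446 0.0489] tooly deg 72.6 q6 -0.86 travel [0.0043 0.0063 0.0654] turn -0.0072
[ 0.4   0.31  1.97  0.    0.86 -0.86]
```

View pics/s22.png

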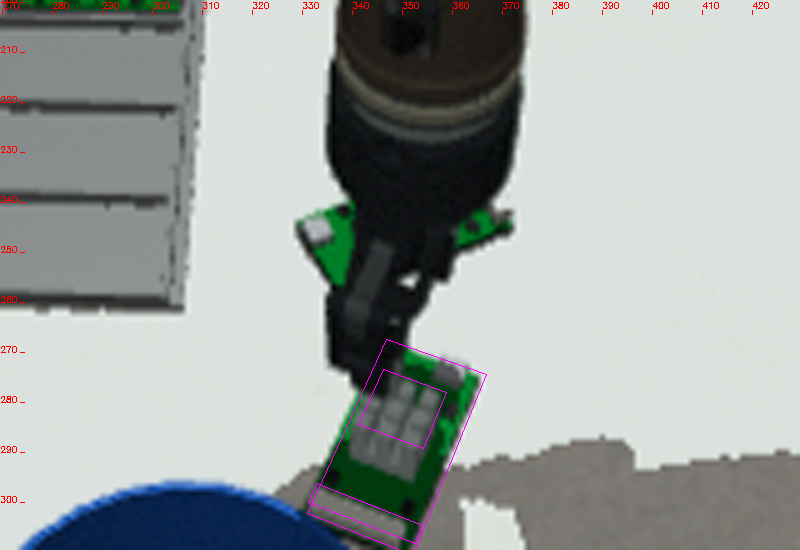

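Emit:
{"fn": "jog_arm", "kwargs": {"deltas": [{"travel":[0.003,0.006,0.01],"turn":0},{"travel":[0.003,0.006,0.03],"turn":0},{"travel":[0.003,0.006,0.05],"turn":0},{"travel":[0.003,0.006,0.06],"turn":0},{"travel":[0.003,0.006,0.065],"turn":0},{"travel":[0.003,0.006,0.065],"turn":0}]}}

```text
time_s: 18.3
tool_pos: [0.4607, 0.251, -0.0176]
eef_rot: [0.15, 0.989, -0.0, -0.001]
ft_force: [-1.1, -0.2, 0.1]
gripper_width: 0.704
```

Emit:
{"fn": "jog_arm", "kwargs": {"deltas": [{"travel":[0,0,0],"turn":0},{"travel":[0,0,0],"turn":0},{"travel":[0,0,0],"turn":0},{"travel":[0,0,0],"turn":0},{"travel":[0,0,0],"turn":0},{"travel":[0,0,0],"turn":0}], "gripper": 0.0, "squeeze": 60}}

```text
time_s: 18.8
tool_pos: [0.4629, 0.2514, -0.0152]
eef_rot: [0.15, 0.989, 0.001, 0.001]
ft_force: [-0.3, 0.8, 6.0]
gripper_width: 0.357
```

```bash
python3 st.py;  python3 - <<'E'
from m import *
crop("side",270,200,430,310,5,"s23.png")
E
```

```text
[-0.3  0.8  6. ] [ 0.062  0.083 -0.02 ] 0.03050633065999228
tcp [ 0.4629  0.2514 -0.0152] tooly deg 72.8 q6 -0.86 travel [-0.2709 -0.6173 -0.0474]
```

View pics/s23.png

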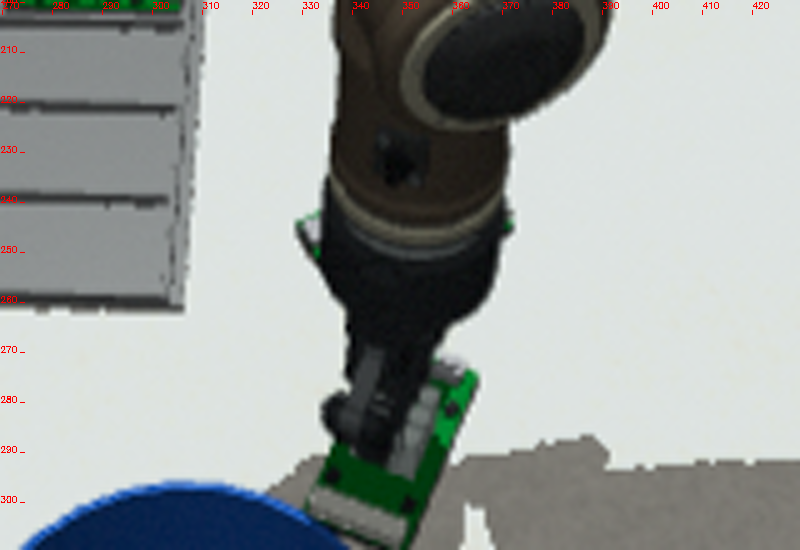

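Emit:
{"fn": "jog_arm", "kwargs": {"deltas": [{"travel":[0,0,-0.03],"turn":0},{"travel":[0,0,-0.07],"turn":0},{"travel":[0,0,-0.08],"turn":0.1},{"travel":[0,0,-0.08],"turn":0.22},{"travel":[0,0,-0.08],"turn":0.34},{"travel":[0,0,-0.08],"turn":0.46},{"travel":[0,0,-0.08],"turn":0.58}]}}

```text
time_s: 19.43
tool_pos: [0.4606, 0.2501, 0.0631]
eef_rot: [0.429, 0.903, -0.001, -0.0]
ft_force: [-0.4, -0.1, -1.7]
gripper_width: 0.36
```

```bash
python3 st.py;  python3 - <<'E'
from m import *
rel(.6435,.1557,.09,np.radians(4.1))
crop("side",230,180,430,310,4,"s24.png")
E
```

```text
[-0.4 -0.1 -1.7] [-0.042  0.04   0.022] 0.030728373858196857
tcp [0.4606 0.2501 0.0631] tooly deg 39.2 q6 -0.27 travel [-0.5675 -0.3621  0.032 ] 
tcp [0.4606 0.2501 0.0631] tooly deg 39.2 q6 -0.27 travel [-0.1888  0.0821  0.0095] turn 0.6123
```

View pics/s24.png

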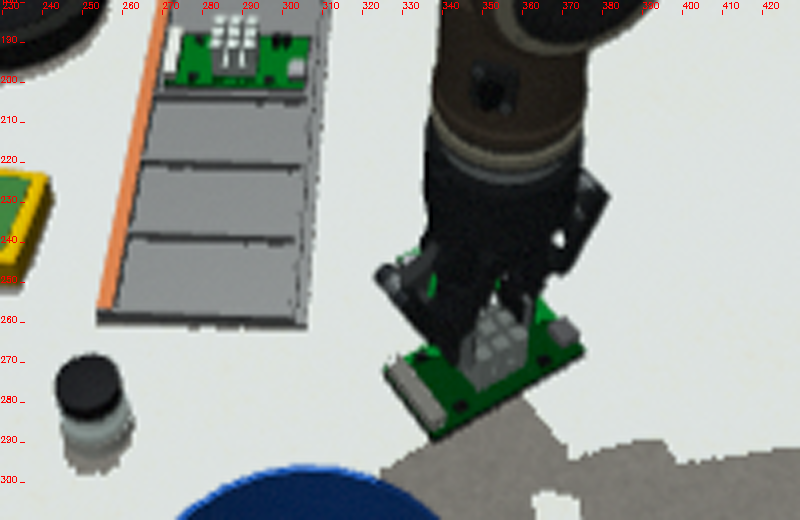

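Emit:
{"fn": "jog_arm", "kwargs": {"deltas": [{"travel":[-0.032,0.0137,0],"turn":0.1},{"travel":[-0.063,0.0274,0],"turn":0.2},{"travel":[-0.095,0.041,0],"turn":0.3},{"travel":[-0.126,0.055,0],"turn":0.4},{"travel":[-0.158,0.0685,0],"turn":0.5},{"travel":[-0.18,0.078,0],"turn":0.6},{"travel":[-0.189,0.082,0],"turn":0.612},{"travel":[-0.189,0.082,0],"turn":0.612}]}}

```text
time_s: 20.15
tool_pos: [0.6465, 0.1555, 0.0629]
eef_rot: [0.679, 0.734, 0.0, 0.0]
ft_force: [0.3, 0.9, -1.4]
gripper_width: 0.362
```

Emit:
{"fn": "jog_arm", "kwargs": {"deltas": [{"travel":[0,0,0],"turn":0},{"travel":[0,0,0],"turn":0}]}}

```text
time_s: 20.32
tool_pos: [0.6426, 0.1577, 0.0625]
eef_rot: [0.678, 0.735, -0.001, -0.001]
ft_force: [-0.4, 1.1, -2.3]
gripper_width: 0.366
```

Run:
```python
from m import *
rel(.6435,.1557,.0265,np.radians(4.1))
crop("side",225,160,385,270,5,"s25.png")
crop("top",205,145,375,265,4.7,"c25.png")
```

```text
tcp [0.6426 0.1577 0.0625] tooly deg 4.6 q6 0.09 travel [-0.0021  0.0009  0.0725] turn 0.0088
```

View pics/s25.png

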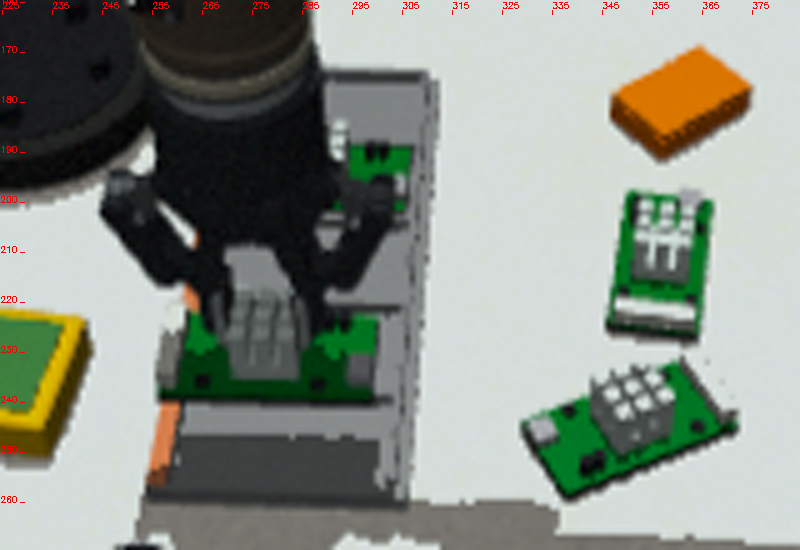

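View pics/c25.png

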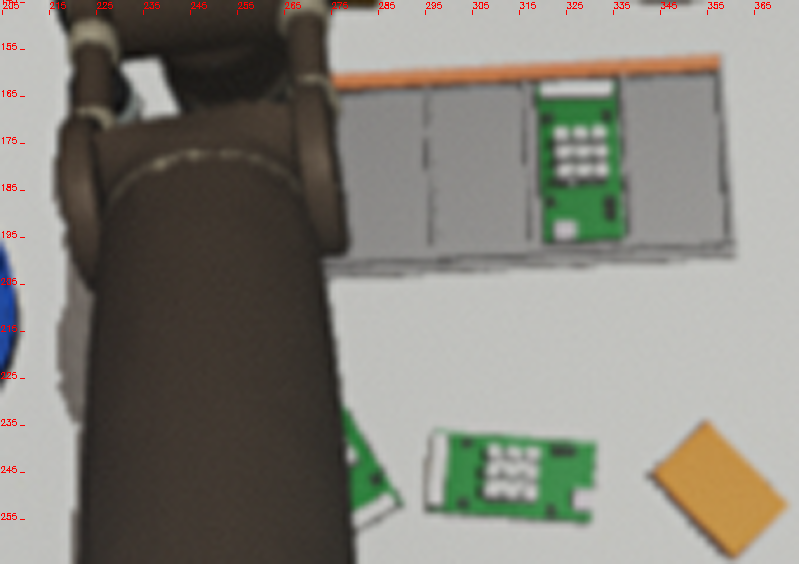

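Emit:
{"fn": "jog_arm", "kwargs": {"deltas": [{"travel":[-0.001,0,0.015],"turn":0.005},{"travel":[-0.001,0,0.03],"turn":0.005},{"travel":[-0.001,0,0.045],"turn":0.005},{"travel":[-0.001,0,0.052],"turn":0.005},{"travel":[-0.001,0,0.052],"turn":0.005},{"travel":[-0.001,0,0.052],"turn":0.005}]}}

```text
time_s: 20.92
tool_pos: [0.6437, 0.156, 0.0097]
eef_rot: [0.681, 0.732, -0.001, -0.001]
ft_force: [1.1, -0.8, -2.1]
gripper_width: 0.357
```

Run:
```python
from m import *
rel(.6435,.1557,.0265,np.radians(4.1))
crop("side",225,160,385,270,5,"s26.png")
```

```text
tcp [0.6437 0.156  0.0097] tooly deg 4.2 q6 0.1 travel [-0.0002 -0.0002  0.0197] turn 0.0016
```

View pics/s26.png

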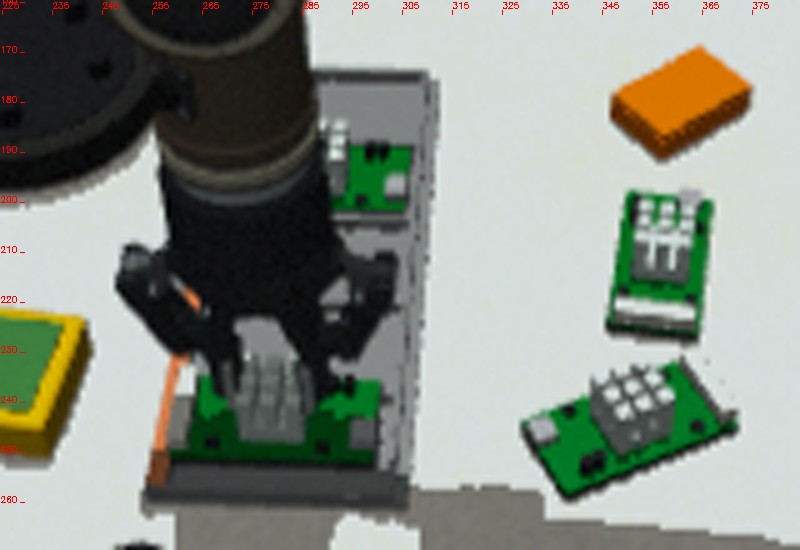

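Emit:
{"fn": "jog_arm", "kwargs": {"deltas": [{"travel":[0,0,0.005],"turn":0},{"travel":[0,0,0.01],"turn":0},{"travel":[0,0,0.015],"turn":0},{"travel":[0,0,0.018],"turn":0},{"travel":[0,0,0.02],"turn":0},{"travel":[0,0,0.02],"turn":0}]}}

```text
time_s: 21.47
tool_pos: [0.6444, 0.156, -0.0093]
eef_rot: [0.681, 0.732, -0.001, -0.0]
ft_force: [-0.1, -1.1, -1.8]
gripper_width: 0.36
```

Run:
```python
from m import *
rel(.6435,.1557,.0265,np.radians(4.1))
crop("side",225,160,385,270,5,"s27.png")
```

```text
tcp [ 0.6444  0.156  -0.0093] tooly deg 4.2 q6 0.1 travel [-0.0002 -0.0009  0.0007] turn 0.0014
```

View pics/s27.png

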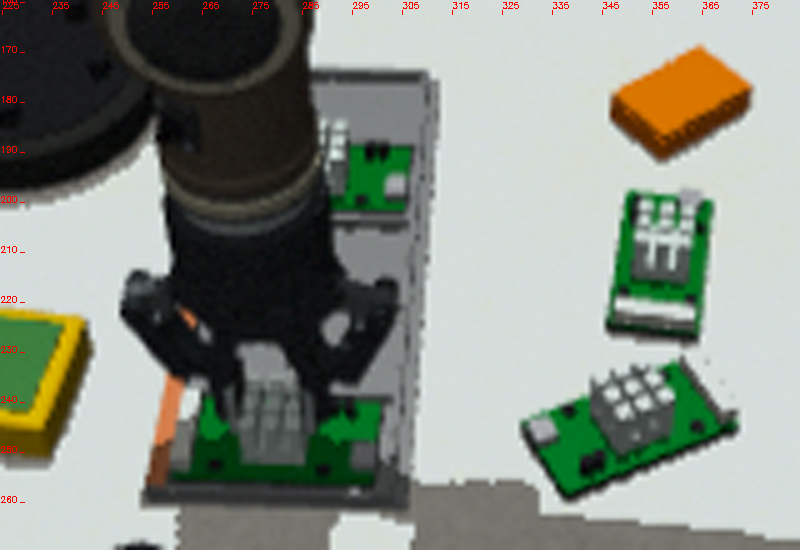

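Emit:
{"fn": "jog_arm", "kwargs": {"deltas": [{"travel":[0,0,0.001],"turn":0},{"travel":[0,0,0.001],"turn":0},{"travel":[0,0,0.001],"turn":0},{"travel":[0,0,0.001],"turn":0},{"travel":[0,0,0.001],"turn":0},{"travel":[0,0,-0.03],"turn":0},{"travel":[0,0,-0.06],"turn":0},{"travel":[0,0,-0.08],"turn":0}], "gripper": 0.062}}

```text
time_s: 22.18
tool_pos: [0.6463, 0.1563, 0.0739]
eef_rot: [0.681, 0.732, 0.001, 0.001]
ft_force: [1.1, -0.6, 0.3]
gripper_width: 0.729
```

Emit:
{"fn": "jog_arm", "kwargs": {"deltas": [{"travel":[0,0,0],"turn":0},{"travel":[0,0,0],"turn":0}]}}

```text
time_s: 22.35
tool_pos: [0.6468, 0.1565, 0.0738]
eef_rot: [0.681, 0.732, 0.002, 0.001]
ft_force: [0.3, 0.3, -0.2]
gripper_width: 0.729
```

Run:
```python
from m import *
rel(.4645,.1214,.09,np.radians(32.2)); print(r.get_obs()["q"].round(2))
crop("side",225,160,385,270,5,"s28.png",board(.4636,.1214,-147.8))
```

```text
tcp [0.6468 0.1565 0.0738] tooly deg 4.2 q6 0.1 travel [-0.0217 -0.1845  0.0194] turn -0.489
[ 0.17  0.51  1.62 -0.    1.01  0.1 ]
```

View pics/s28.png

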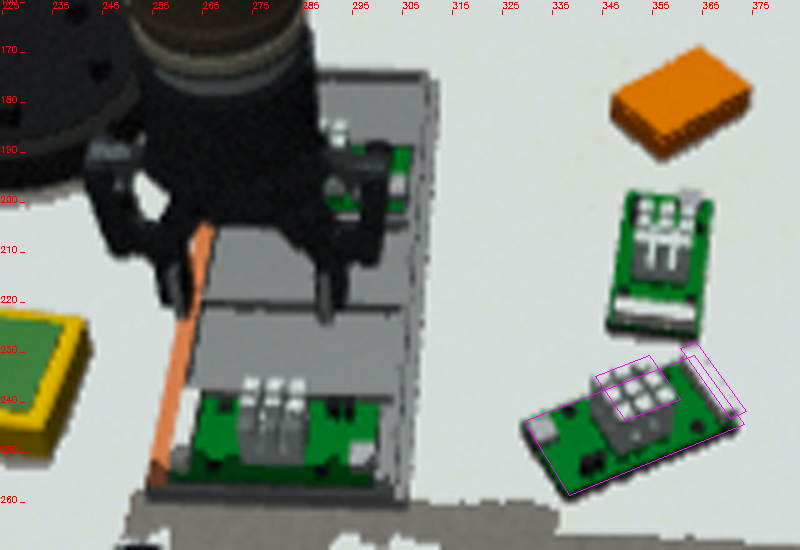

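Emit:
{"fn": "jog_arm", "kwargs": {"deltas": [{"travel":[-0.003,-0.022,0],"turn":0.12},{"travel":[-0.005,-0.045,0],"turn":0.24},{"travel":[-0.008,-0.07,0],"turn":0.36},{"travel":[-0.011,-0.095,0],"turn":0.48},{"travel":[-0.014,-0.12,0],"turn":0.6},{"travel":[-0.017,-0.145,0],"turn":0.72},{"travel":[-0.02,-0.17,0],"turn":0.84},{"travel":[-0.0217,-0.184,0.01],"turn":0.96}]}}

```text
time_s: 23.07
tool_pos: [0.4594, 0.1205, 0.0604]
eef_rot: [0.943, 0.333, -0.002, -0.0]
ft_force: [-1.1, 0.0, -1.1]
gripper_width: 0.725
```

Emit:
{"fn": "jog_arm", "kwargs": {"deltas": [{"travel":[0,0,0.01],"turn":0.12},{"travel":[0,0,0.01],"turn":0.12},{"travel":[0,0,0.01],"turn":0.12},{"travel":[0,0,0.01],"turn":0.12}]}}

```text
time_s: 23.4
tool_pos: [0.4632, 0.1211, 0.0511]
eef_rot: [0.96, 0.279, -0.0, -0.0]
ft_force: [0.8, -0.5, 0.0]
gripper_width: 0.724
```

Run:
```python
from m import *
rel(.4645,.1214,.02,np.radians(122.2)); print(r.get_obs()["q"].round(2))
crop("side",225,160,385,270,5,"s29.png")
```

```text
tcp [0.4632 0.1211 0.0511] tooly deg -57.6 q6 1.17 travel [0.0013 0.0004 0.0676] turn 0.0043
[0.16 0.23 2.07 0.   0.84 1.17]
```

View pics/s29.png

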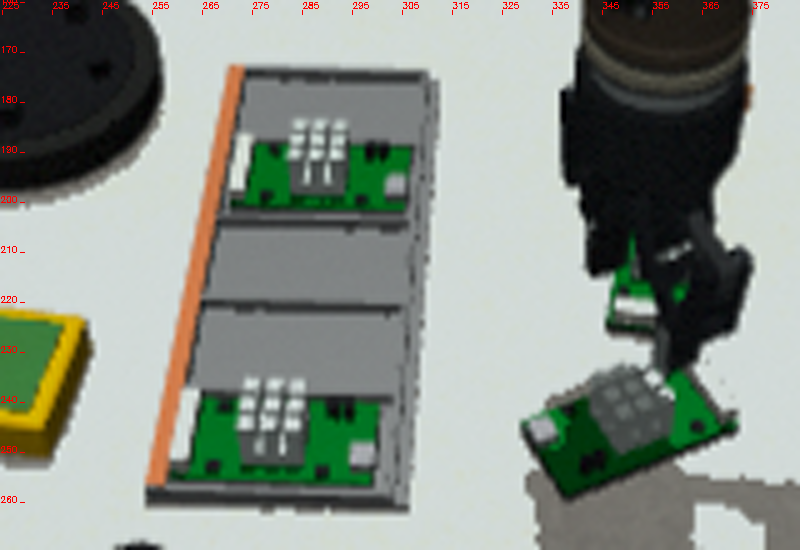

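Emit:
{"fn": "jog_arm", "kwargs": {"deltas": [{"travel":[0.001,0,0.02],"turn":0},{"travel":[0.001,0,0.04],"turn":0},{"travel":[0.001,0,0.057],"turn":0},{"travel":[0.001,0,0.066],"turn":0},{"travel":[0.001,0,0.067],"turn":0},{"travel":[0.001,0,0.067],"turn":0}]}}

```text
time_s: 23.95
tool_pos: [0.4641, 0.1216, -0.0157]
eef_rot: [0.96, 0.278, -0.0, -0.0]
ft_force: [0.6, 0.3, 0.6]
gripper_width: 0.728
```

Emit:
{"fn": "jog_arm", "kwargs": {"deltas": [{"travel":[0,0,0],"turn":0},{"travel":[0,0,0],"turn":0},{"travel":[0,0,0],"turn":0},{"travel":[0,0,0],"turn":0},{"travel":[0,0,0],"turn":0},{"travel":[0,0,0],"turn":0}], "gripper": 0.0, "squeeze": 60}}

```text
time_s: 24.45
tool_pos: [0.4657, 0.1219, -0.0141]
eef_rot: [0.961, 0.278, 0.002, 0.0]
ft_force: [-0.1, -0.0, 6.6]
gripper_width: 0.358
```

```bash
python3 st.py;  python3 - <<'E'
from m import *
crop("side",270,180,430,290,5,"s30.png")
E
```

```text
[-0.1 -0.   6.6] [-0.019  0.02  -0.006] 0.030608092550538413
tcp [ 0.4657  0.1219 -0.0141] tooly deg -57.7 q6 1.17 travel [-0.2271  0.4957 -0.0457]
```

View pics/s30.png

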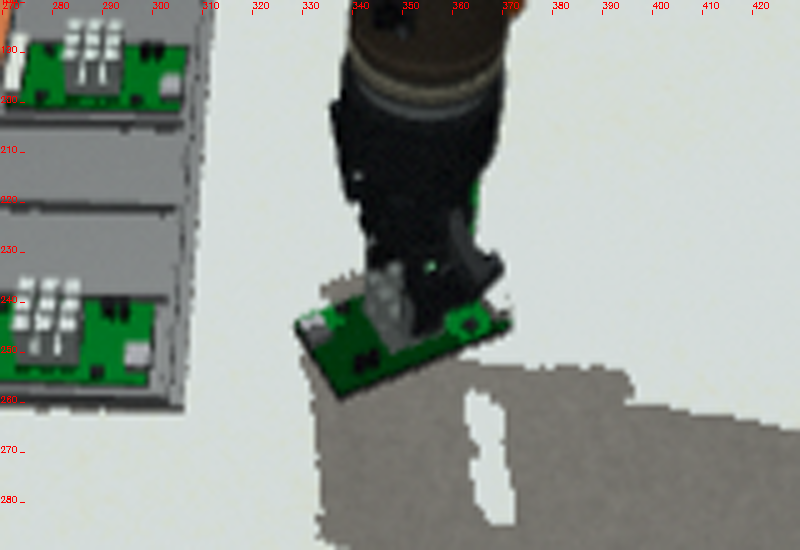

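Emit:
{"fn": "jog_arm", "kwargs": {"deltas": [{"travel":[0,0,-0.03],"turn":0},{"travel":[0,0,-0.065],"turn":0},{"travel":[0,0,-0.08],"turn":-0.12},{"travel":[0,0,-0.08],"turn":-0.24},{"travel":[0,0,-0.08],"turn":-0.36},{"travel":[0,0,-0.08],"turn":-0.48},{"travel":[0,0,-0.08],"turn":-0.6},{"travel":[0,0,-0.08],"turn":-0.72}]}}

```text
time_s: 25.17
tool_pos: [0.4632, 0.1215, 0.0642]
eef_rot: [0.799, 0.601, -0.0, -0.0]
ft_force: [-0.2, 0.9, -2.3]
gripper_width: 0.36
```

Emit:
{"fn": "jog_arm", "kwargs": {"deltas": [{"travel":[0,0,0],"turn":-0.12},{"travel":[0,0,0],"turn":-0.24},{"travel":[0,0,0],"turn":-0.36},{"travel":[0,0,0],"turn":-0.48},{"travel":[0,0,0],"turn":-0.6},{"travel":[0,0,0],"turn":-0.72},{"travel":[0,0,0],"turn":-0.84},{"travel":[0,0,0],"turn":-0.96}]}}

```text
time_s: 25.83
tool_pos: [0.4631, 0.1215, 0.0641]
eef_rot: [0.431, 0.902, -0.0, -0.001]
ft_force: [-0.6, -0.5, -1.5]
gripper_width: 0.36
```

Run:
```python
from m import *
rel(.6484,.0919,.09,np.radians(94.1)); print(r.get_obs()["q"].round(2),r.get_obs()["gripper_width"])
```

```text
tcp [0.4631 0.1215 0.0641] tooly deg 38.9 q6 -0.51 travel [-0.1394  0.1256  0.0103] turn -0.9633
[ 0.17  0.21  2.07  0.    0.87 -0.51] 0.36006135868754735
```

Emit:
{"fn": "jog_arm", "kwargs": {"deltas": [{"travel":[-0.02,0.018,0],"turn":-0.12},{"travel":[-0.04,0.036,0],"turn":-0.24},{"travel":[-0.06,0.054,0],"turn":-0.36},{"travel":[-0.08,0.072,0],"turn":-0.48},{"travel":[-0.1,0.09,0],"turn":-0.6},{"travel":[-0.12,0.108,0],"turn":-0.72},{"travel":[-0.134,0.12,0],"turn":-0.84},{"travel":[-0.1394,0.1256,0],"turn":-0.96}]}}

```text
time_s: 26.5
tool_pos: [0.6517, 0.09, 0.0642]
eef_rot: [-0.034, 0.999, -0.0, 0.001]
ft_force: [-0.5, 0.7, -1.5]
gripper_width: 0.356
```

Emit:
{"fn": "jog_arm", "kwargs": {"deltas": [{"travel":[0,0,0],"turn":0},{"travel":[0,0,0],"turn":0},{"travel":[0,0,0.02],"turn":0},{"travel":[0,0,0.04],"turn":0},{"travel":[0,0,0.05],"turn":0},{"travel":[0,0,0.05],"turn":0},{"travel":[0,0,0.05],"turn":0}]}}

```text
time_s: 27.08
tool_pos: [0.6473, 0.091, 0.0136]
eef_rot: [-0.031, 1.0, -0.0, -0.001]
ft_force: [1.2, -0.6, -1.0]
gripper_width: 0.354
```

Run:
```python
from m import *
rel(.6484,.0919,.0275,np.radians(94.1)); print(r.get_obs()["q"].round(2),r.get_obs()["gripper_width"])
crop("side",225,160,385,270,5,"s31.png")
```

```text
tcp [0.6473 0.091  0.0136] tooly deg 93.5 q6 -1.56 travel [-0.0012  0.0008  0.0226] turn -0.0101
[ 0.07  0.57  1.66  0.    0.91 -1.56] 0.35443563818857016
```

View pics/s31.png

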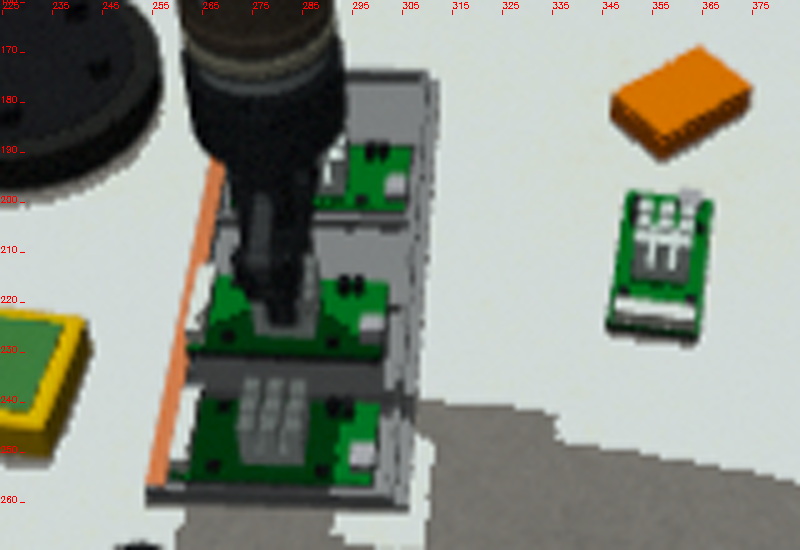

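Emit:
{"fn": "jog_arm", "kwargs": {"deltas": [{"travel":[-0.001,0.0005,0.006],"turn":-0.01},{"travel":[-0.001,0.0005,0.012],"turn":-0.01},{"travel":[-0.001,0.0005,0.017],"turn":-0.01},{"travel":[-0.001,0.0005,0.02],"turn":-0.01},{"travel":[-0.001,0.0005,0.0225],"turn":-0.01},{"travel":[-0.001,0.0005,0.0225],"turn":-0.01}]}}

```text
time_s: 27.63
tool_pos: [0.6486, 0.0913, -0.0057]
eef_rot: [-0.036, 0.999, -0.0, -0.002]
ft_force: [-9.7, -0.9, 14.4]
gripper_width: 0.361
```

Run:
```python
from m import *
rel(.6484,.0919,.0275,np.radians(94.1)); print(r.get_obs()["ft_force"],r.get_obs()["gripper_width"])
crop("side",225,160,385,270,5,"s32.png")
```

```text
tcp [ 0.6486  0.0913 -0.0057] tooly deg 94.1 q6 -1.57 travel [0.0001 0.0006 0.0033] turn 0.0005
[-9.74325729 -0.9119199  14.421603  ] 0.36117002227760797
```

View pics/s32.png

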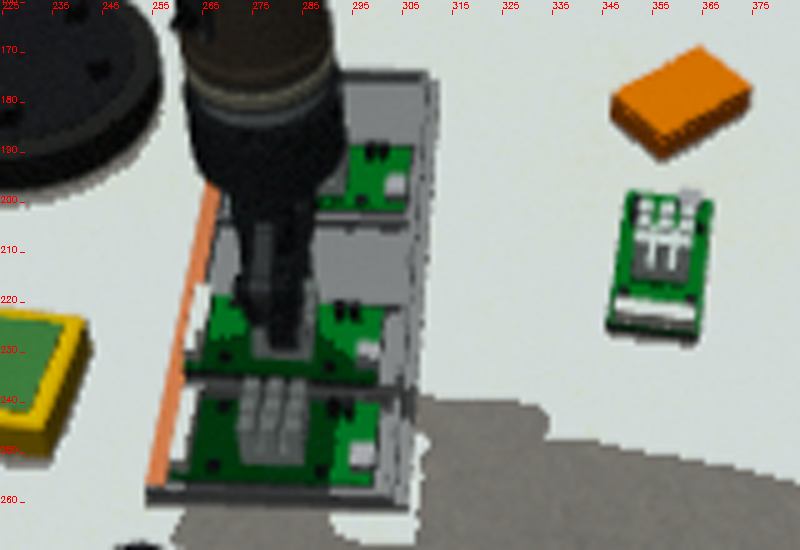

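The force of (-9.7, -, 14.4) N shows the connector end resting on the copper strip, and the picture shows a wider gap at the other end. I raise it 5 mm, shift 4 mm away from the strip and lower again.

Emit:
{"fn": "jog_arm", "kwargs": {"deltas": [{"travel":[0,0,-0.005],"turn":0},{"travel":[0.002,0,-0.006],"turn":0},{"travel":[0.0045,0,-0.006],"turn":0},{"travel":[0.0045,0,-0.006],"turn":0},{"travel":[0.0045,0,-0.003],"turn":0},{"travel":[0.0045,0,0],"turn":0},{"travel":[0.0045,0,0],"turn":0}]}}

```text
time_s: 28.27
tool_pos: [0.6462, 0.0912, -0.0073]
eef_rot: [-0.036, 0.999, 0.0, 0.0]
ft_force: [-0.3, 0.6, 4.3]
gripper_width: 0.357
```

Run:
```python
from m import *
rel(.6484,.0919,.0275,np.radians(94.1)); print(r.get_obs()["ft_force"],r.get_obs()["gripper_width"])
crop("side",225,160,385,270,5,"s33.png")
```

```text
tcp [ 0.6462  0.0912 -0.0073] tooly deg 94.1 q6 -1.57 travel [-0.0022  0.0005  0.0017] turn 0.0004
[-0.26763339  0.64397593  4.26090233] 0.35685111249937684
```

View pics/s33.png

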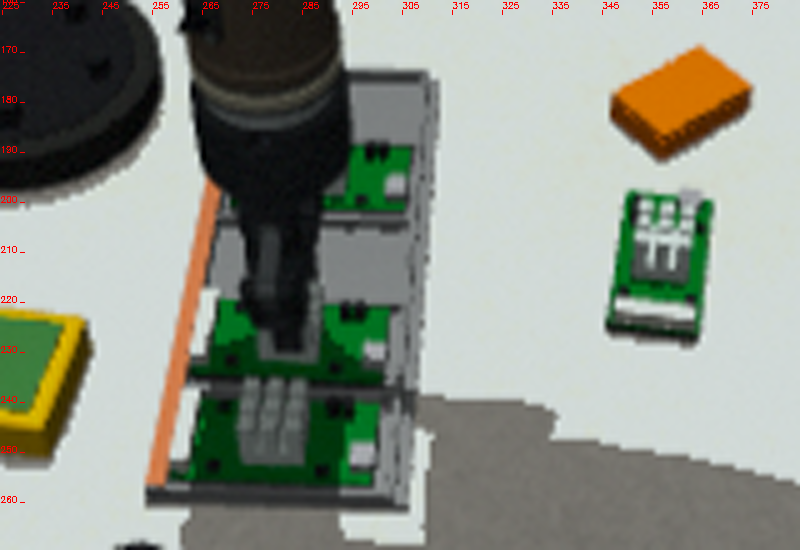

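Emit:
{"fn": "jog_arm", "kwargs": {"deltas": [{"travel":[0,0,0],"turn":0},{"travel":[0,0,0],"turn":0},{"travel":[0,0,0],"turn":0},{"travel":[0,0,0],"turn":0},{"travel":[0,0,-0.03],"turn":0},{"travel":[0,0,-0.07],"turn":0},{"travel":[0,0,-0.09],"turn":0},{"travel":[0,0,-0.09],"turn":0}], "gripper": 0.047}}

```text
time_s: 28.98
tool_pos: [0.6508, 0.0916, 0.0885]
eef_rot: [-0.036, 0.999, 0.0, 0.006]
ft_force: [1.0, -0.9, 1.0]
gripper_width: 0.548
```

Run:
```python
from m import *
rel(.451,.0032,.09,np.radians(87.5)); print(r.get_obs()["ft_force"],r.get_obs()["gripper_width"])
crop("side",225,160,385,270,5,"s34.png")
```

```text
tcp [0.6508 0.0916 0.0885] tooly deg 94.1 q6 -1.57 travel [ 0.2061 -0.0737  0.0326] turn 0.1159
[ 0.99082599 -0.92349506  0.98649993] 0.5477991819374921
```

View pics/s34.png

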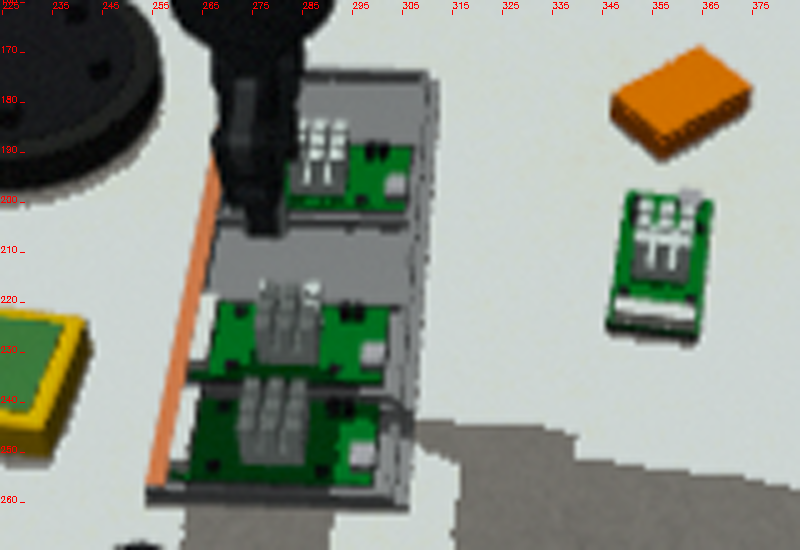

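Emit:
{"fn": "jog_arm", "kwargs": {"deltas": [{"travel":[0.034,-0.012,0],"turn":0.02},{"travel":[0.069,-0.025,0],"turn":0.04},{"travel":[0.104,-0.037,0],"turn":0.06},{"travel":[0.139,-0.05,0],"turn":0.08},{"travel":[0.174,-0.062,0.01],"turn":0.1},{"travel":[0.196,-0.07,0.02],"turn":0.116},{"travel":[0.206,-0.0737,0.03],"turn":0.116},{"travel":[0.206,-0.0737,0.03],"turn":0.116}], "gripper": 0.062}}

```text
time_s: 29.7
tool_pos: [0.4383, 0.0025, 0.0483]
eef_rot: [0.023, 1.0, 0.0, -0.005]
ft_force: [-0.2, 0.9, -0.3]
gripper_width: 0.726
```

Emit:
{"fn": "jog_arm", "kwargs": {"deltas": [{"travel":[0,0,0],"turn":0},{"travel":[0,0,0],"turn":0}]}}

```text
time_s: 29.87
tool_pos: [0.4466, 0.0029, 0.0521]
eef_rot: [0.022, 1.0, 0.0, 0.001]
ft_force: [0.7, 0.3, -0.1]
gripper_width: 0.725
```

Run:
```python
from m import *
rel(.451,.0032,.02,np.radians(87.5)); print(r.get_obs()["q"].round(2),r.get_obs()["gripper_width"])
crop("side",305,150,385,250,6,"s35.png",board(.45,.0032,87.5))
crop("side",245,160,325,270,6,"s36.png")
crop("top",245,145,375,265,6,"c36.png")
```

```text
tcp [0.4466 0.0029 0.0521] tooly deg 87.5 q6 -1.62 travel [-0.0043  0.0005  0.0686] turn -0.0002
[-0.09  0.17  2.14  0.    0.83 -1.62] 0.7248161643466356
```

View pics/s35.png

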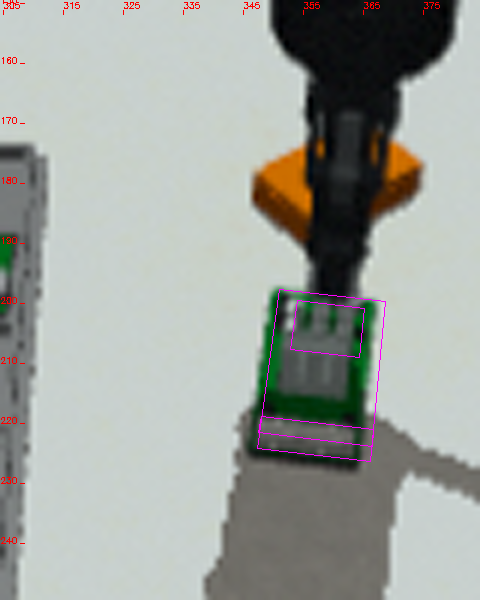

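View pics/s36.png

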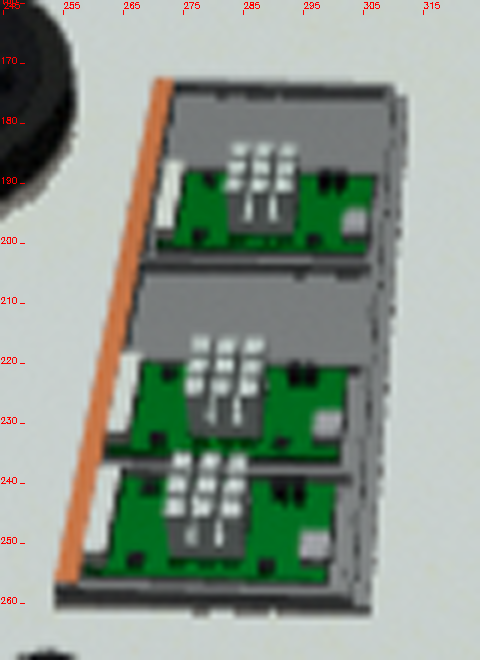

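View pics/c36.png

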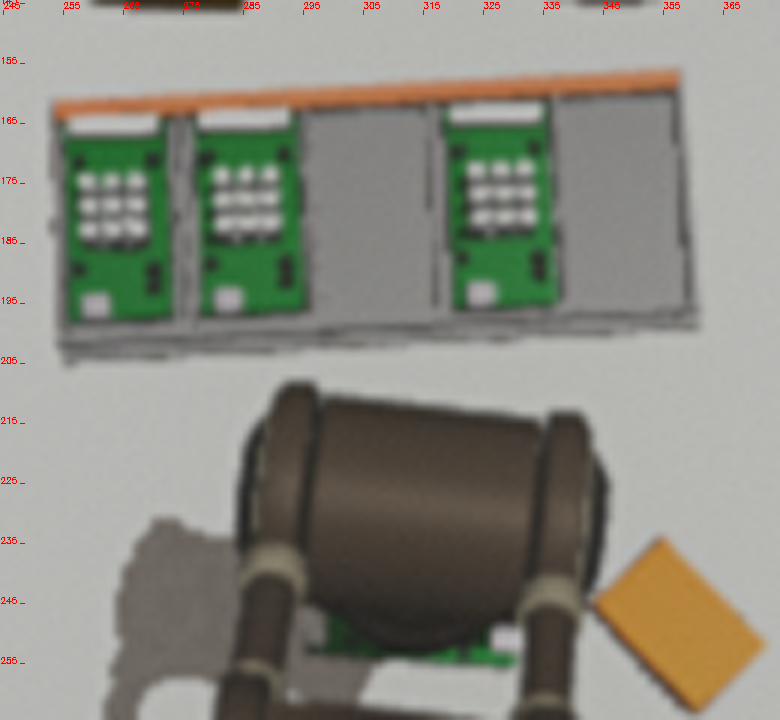

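Run:
```python
from m import *
import m
m.T=T=np.array([.653,.0275])
M=[]
for k in (4,3,1):
    p=lane(k); M+=board(p[0],p[1],4.1,.005)
M+=[box(T[0],T[1],TY,.067,.162,.013)]
crop("top",245,150,365,210,6.6,"c37.png",M)
crop("top",250,150,310,210,10,"c38.png")
```

```text
(no output)
```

View pics/c37.png

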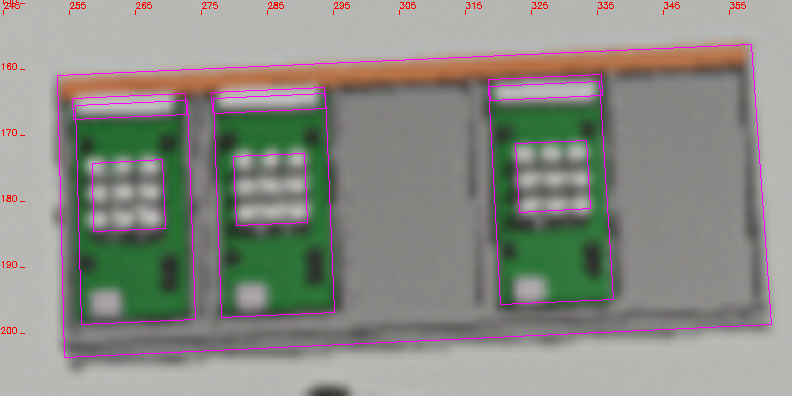

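View pics/c38.png

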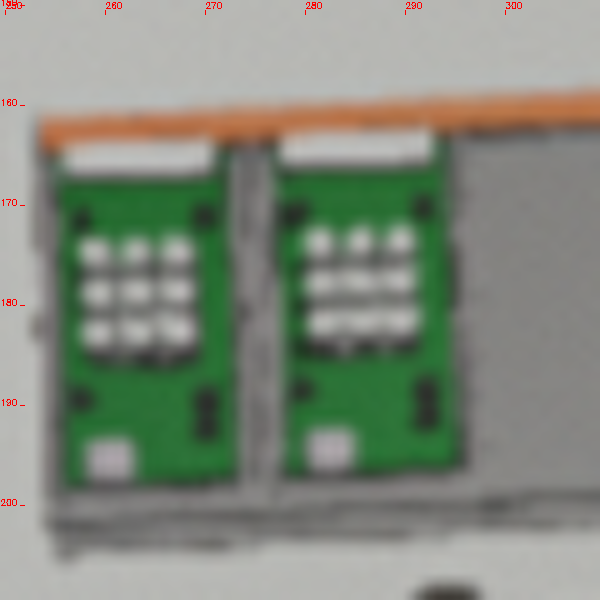

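Emit:
{"fn": "jog_arm", "kwargs": {"deltas": [{"travel":[-0.002,0,0.02],"turn":0},{"travel":[-0.002,0,0.04],"turn":0},{"travel":[-0.002,0,0.058],"turn":0},{"travel":[-0.002,0,0.066],"turn":0},{"travel":[-0.002,0,0.068],"turn":0},{"travel":[-0.002,0,0.068],"turn":0}]}}

```text
time_s: 30.62
tool_pos: [0.4473, 0.0028, -0.0163]
eef_rot: [0.022, 1.0, 0.0, -0.001]
ft_force: [-0.0, 0.2, 0.5]
gripper_width: 0.729
```

Run:
```python
from m import *
rel(.45,.0032,.02,np.radians(87.5))
```

```text
tcp [ 0.4473  0.0028 -0.0163] tooly deg 87.5 q6 -1.62 travel [-0.0027  0.0005  0.0002] turn 0.0001
```

Emit:
{"fn": "jog_arm", "kwargs": {"deltas": [{"travel":[-0.002,0,0],"turn":0},{"travel":[-0.002,0,0],"turn":0},{"travel":[-0.002,0,0],"turn":0}]}}

```text
time_s: 30.87
tool_pos: [0.4508, 0.0025, -0.015]
eef_rot: [0.022, 1.0, -0.0, 0.001]
ft_force: [0.1, -0.5, -0.4]
gripper_width: 0.729
```

Emit:
{"fn": "jog_arm", "kwargs": {"deltas": [{"travel":[0,0,0],"turn":0},{"travel":[0,0,0],"turn":0},{"travel":[0,0,0],"turn":0},{"travel":[0,0,0],"turn":0},{"travel":[0,0,0],"turn":0},{"travel":[0,0,0],"turn":0}], "gripper": 0.0, "squeeze": 60}}

```text
time_s: 31.37
tool_pos: [0.4502, 0.0025, -0.0153]
eef_rot: [0.022, 1.0, -0.0, 0.001]
ft_force: [-0.5, -0.5, 5.3]
gripper_width: 0.36
```

Emit:
{"fn": "jog_arm", "kwargs": {"deltas": [{"travel":[0,0,-0.03],"turn":0},{"travel":[0,0,-0.065],"turn":0},{"travel":[0,0,-0.08],"turn":0.12},{"travel":[0,0,-0.08],"turn":0.24},{"travel":[0,0,-0.08],"turn":0.36},{"travel":[0,0,-0.08],"turn":0.48},{"travel":[0,0,-0.08],"turn":0.6},{"travel":[0,0,-0.08],"turn":0.72}]}}

```text
time_s: 32.03
tool_pos: [0.4484, 0.0026, 0.0634]
eef_rot: [0.375, 0.927, -0.0, -0.001]
ft_force: [1.1, 0.4, -1.1]
gripper_width: 0.358
```

Run:
```python
from m import *
rel(.653,.028,.09,np.radians(4.1)); print(r.get_obs()["gripper_width"])
crop("side",225,160,385,270,5,"s39.png")
```

```text
tcp [0.4484 0.0026 0.0634] tooly deg 45.9 q6 -0.89 travel [-0.1292  0.1606  0.0096] turn 0.7295
0.35791748476714086
```

View pics/s39.png

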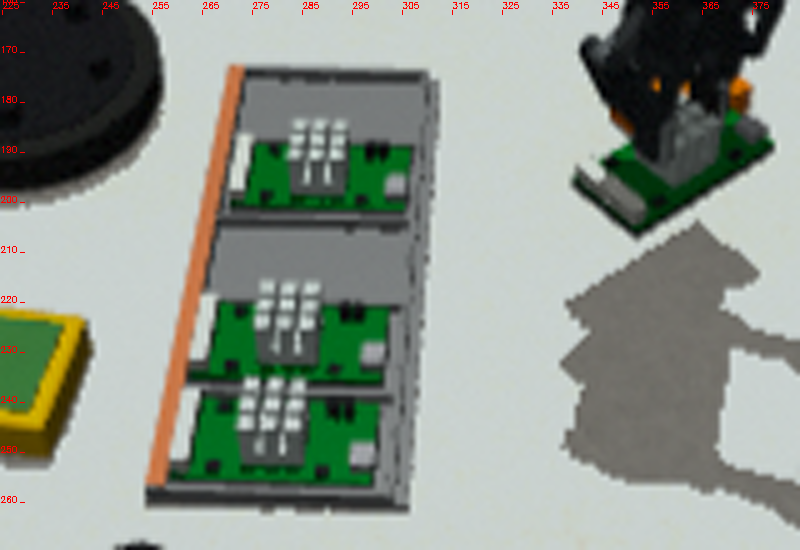

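Emit:
{"fn": "jog_arm", "kwargs": {"deltas": [{"travel":[-0.02,0.025,0],"turn":0.11},{"travel":[-0.042,0.052,0],"turn":0.22},{"travel":[-0.064,0.079,0],"turn":0.33},{"travel":[-0.086,0.106,0],"turn":0.44},{"travel":[-0.107,0.133,0],"turn":0.55},{"travel":[-0.122,0.152,0],"turn":0.66},{"travel":[-0.129,0.1605,0],"turn":0.73},{"travel":[-0.129,0.1605,0],"turn":0.73}]}}

```text
time_s: 32.75
tool_pos: [0.6561, 0.0295, 0.0634]
eef_rot: [0.679, 0.734, 0.001, 0.001]
ft_force: [0.6, -0.8, -1.8]
gripper_width: 0.354
```

Emit:
{"fn": "jog_arm", "kwargs": {"deltas": [{"travel":[0,0,0],"turn":0},{"travel":[0,0,0],"turn":0},{"travel":[0,0,0.02],"turn":0},{"travel":[0,0,0.04],"turn":0},{"travel":[0,0,0.05],"turn":0},{"travel":[0,0,0.05],"turn":0},{"travel":[0,0,0.05],"turn":0}]}}

```text
time_s: 33.33
tool_pos: [0.6519, 0.0292, 0.0132]
eef_rot: [0.679, 0.734, -0.001, -0.001]
ft_force: [0.2, -0.6, -0.6]
gripper_width: 0.357
```

Run:
```python
from m import *
rel(.653,.028,.0265,np.radians(4.1)); print(r.get_obs()["q"].round(2),r.get_obs()["gripper_width"])
crop("side",225,160,385,270,5,"s40.png")
```

```text
tcp [0.6519 0.0292 0.0132] tooly deg 4.4 q6 -0.1 travel [-0.0013  0.0011  0.0232] turn 0.006
[-0.02  0.57  1.66 -0.    0.91 -0.1 ] 0.3568889457512775
```

View pics/s40.png

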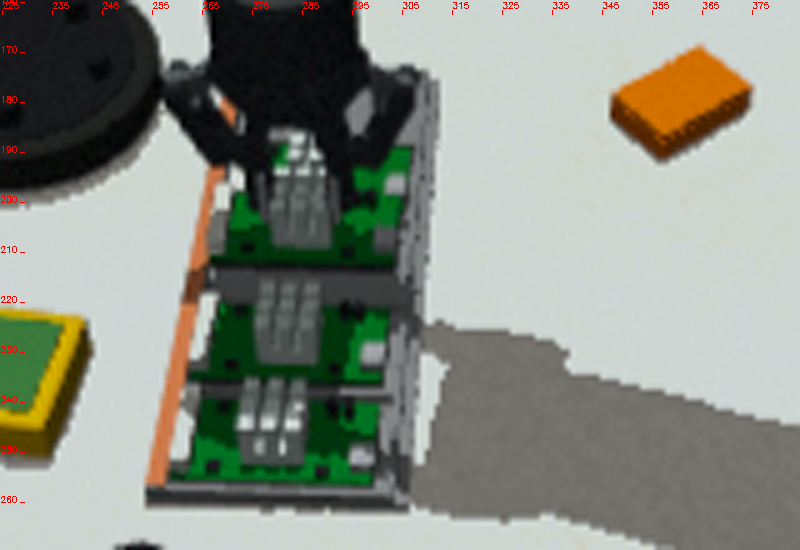

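Emit:
{"fn": "jog_arm", "kwargs": {"deltas": [{"travel":[-0.001,0,0.006],"turn":0.005},{"travel":[-0.001,0,0.012],"turn":0.005},{"travel":[-0.001,0,0.017],"turn":0.005},{"travel":[-0.001,0,0.02],"turn":0.005},{"travel":[-0.001,0,0.0225],"turn":0.005},{"travel":[-0.001,0,0.0225],"turn":0.005}]}}

```text
time_s: 33.88
tool_pos: [0.6529, 0.0283, -0.0094]
eef_rot: [0.681, 0.732, -0.0, -0.001]
ft_force: [-0.0, -0.5, -2.0]
gripper_width: 0.359
```

Run:
```python
from m import *
rel(.653,.028,.0265,np.radians(4.1)); print(r.get_obs()["ft_force"].round(2),r.get_obs()["gripper_width"])
crop("side",225,160,385,270,5,"s41.png")
```

```text
tcp [ 0.6529  0.0283 -0.0094] tooly deg 4.1 q6 -0.1 travel [-0.0003  0.      0.0006] turn 0.0005
[-0.02 -0.48 -1.96] 0.3585625293118639
```

View pics/s41.png

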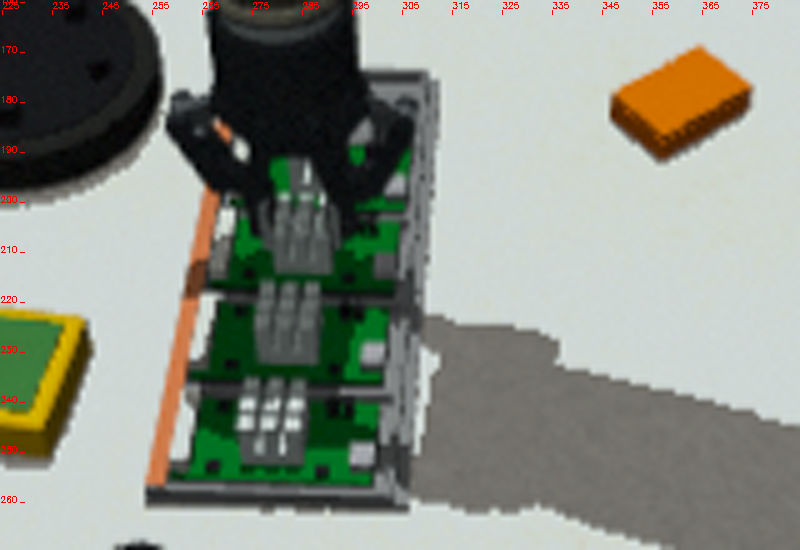

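Down at floor height with no contact force, so I release and rise.

Emit:
{"fn": "jog_arm", "kwargs": {"deltas": [{"travel":[0,0,0.001],"turn":0},{"travel":[0,0,0.001],"turn":0},{"travel":[0,0,0.001],"turn":0},{"travel":[0,0,0.001],"turn":0},{"travel":[0,0,0.001],"turn":0},{"travel":[0,0,-0.03],"turn":0},{"travel":[0,0,-0.07],"turn":0},{"travel":[0,0,-0.11],"turn":0}], "gripper": 0.06}}

```text
time_s: 34.6
tool_pos: [0.6519, 0.0283, 0.101]
eef_rot: [0.681, 0.732, -0.001, -0.001]
ft_force: [1.3, 0.9, 0.5]
gripper_width: 0.702
```

Emit:
{"fn": "jog_arm", "kwargs": {"deltas": [{"travel":[0.02,-0.028,0],"turn":0},{"travel":[0.02,-0.028,0],"turn":0}]}}

```text
time_s: 34.77
tool_pos: [0.6228, 0.0483, 0.1049]
eef_rot: [0.681, 0.732, 0.001, 0.0]
ft_force: [-1.2, 0.3, -1.7]
gripper_width: 0.705
```

Run:
```python
from m import *
rel(.538,-.4175,.19,np.radians(107.6)); print(r.get_obs()["q"].round(2))
```

```text
tcp [0.6228 0.0483 0.1049] tooly deg 4.2 q6 -0.07 travel [-0.4583 -0.1183 -0.0495] turn 1.3362
[ 0.01  0.4   1.7   0.    1.04 -0.07]
```

Emit:
{"fn": "jog_arm", "kwargs": {"deltas": [{"travel":[-0.036,-0.009,-0.006],"turn":0.11},{"travel":[-0.074,-0.019,-0.012],"turn":0.22},{"travel":[-0.112,-0.029,-0.018],"turn":0.33},{"travel":[-0.15,-0.039,-0.024],"turn":0.44},{"travel":[-0.188,-0.049,-0.03],"turn":0.55},{"travel":[-0.226,-0.059,-0.036],"turn":0.66},{"travel":[-0.264,-0.068,-0.042],"turn":0.77},{"travel":[-0.302,-0.078,-0.045],"turn":0.88}]}}

```text
time_s: 35.43
tool_pos: [0.5683, -0.2629, 0.1476]
eef_rot: [0.929, 0.37, 0.001, 0.001]
ft_force: [1.6, 1.0, -0.1]
gripper_width: 0.696
```

Run:
```python
from m import *
import m
m.T=T=np.array([.653,.0275])
rel(.538,-.4175,.19,np.radians(107.6)); print(r.get_obs()["q"].round(2))
M=[]
for k in (4,3,2,1):
    p=lane(k); M+=board(p[0],p[1],4.1,.005)
crop("top",245,150,365,210,6.6,"c42.png",M)
crop("top",245,150,365,210,6.6,"c43.png")
crop("side",235,160,325,270,6,"s42.png")
```

```text
tcp [ 0.5683 -0.2629  0.1476] tooly deg -46.6 q6 0.31 travel [-0.1282  0.0916 -0.0058] turn 0.4502
[-0.5   0.35  1.67 -0.    1.11  0.31]
```

View pics/c42.png

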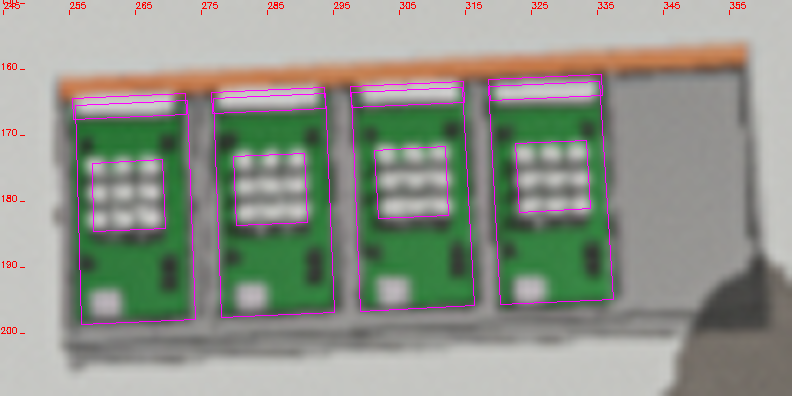

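View pics/c43.png

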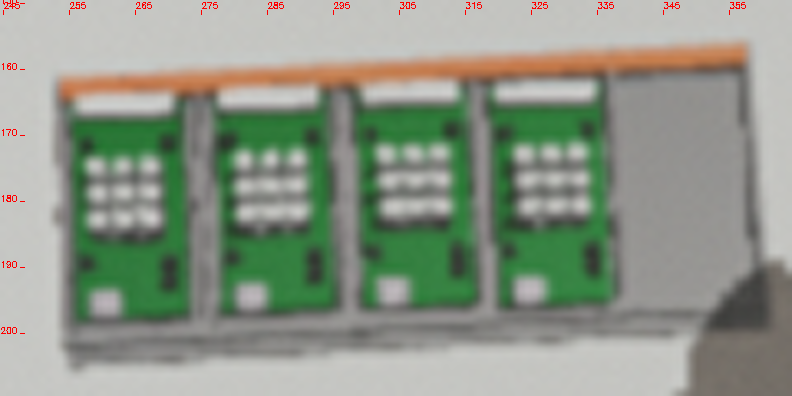

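View pics/s42.png

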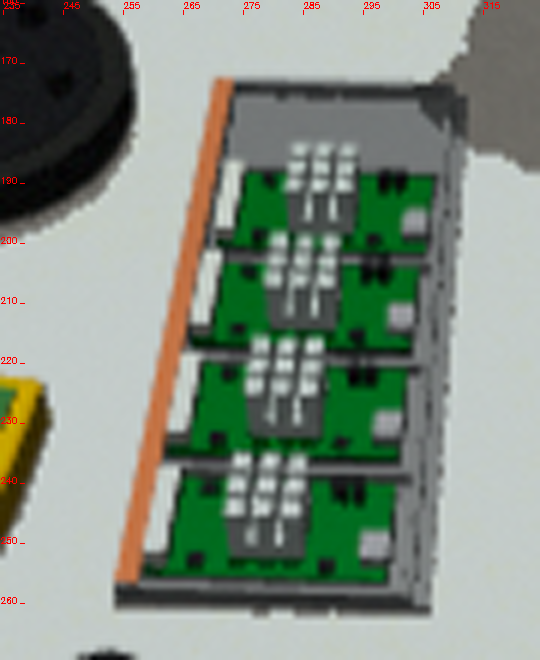

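All four green boards lie flat, with the ribs visible between them and the connectors at the strip. Before the dial, I check the whole bench for a missed board.

Run:
```python
from m import *
a=r.read_camera("top")[:,:,::-1];b=r.read_camera("side")[:,:,::-1]
cv2.imwrite("pics/f1.png",a);cv2.imwrite("pics/f2.png",b)
```

```text
(no output)
```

View pics/f1.png

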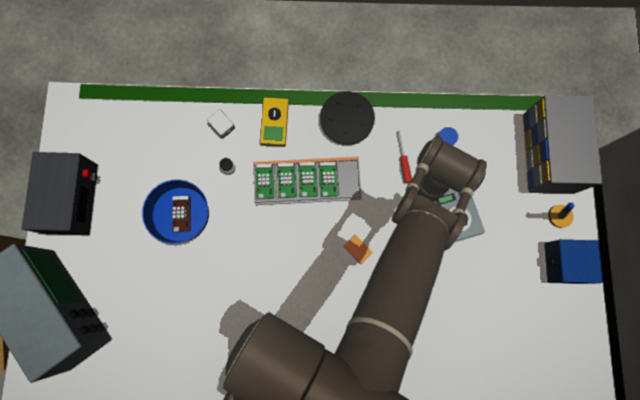

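View pics/f2.png

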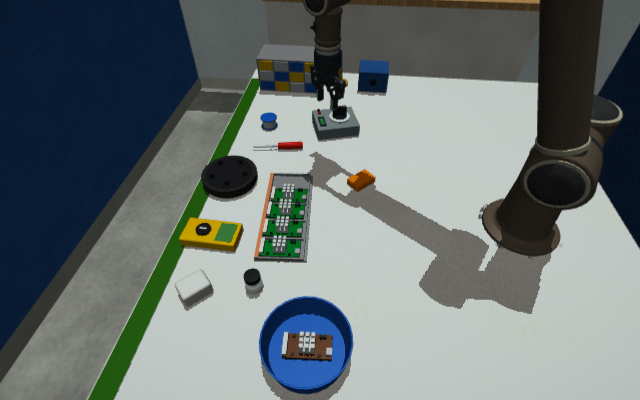

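Emit:
{"fn": "jog_arm", "kwargs": {"deltas": [{"travel":[-0.03,0.021,0],"turn":0.11},{"travel":[-0.06,0.043,0],"turn":0.22},{"travel":[-0.09,0.064,0],"turn":0.33},{"travel":[-0.115,0.082,0],"turn":0.44},{"travel":[-0.125,0.089,0],"turn":0.45},{"travel":[-0.125,0.089,0],"turn":0.45},{"travel":[-0.125,0.089,0],"turn":0.45}], "gripper": 0.085}}

```text
time_s: 36.27
tool_pos: [0.5397, -0.4095, 0.1458]
eef_rot: [0.988, 0.157, -0.0, -0.001]
ft_force: [0.2, 1.7, 0.2]
gripper_width: 0.996
```

Run:
```python
from m import *
rel(.538,-.4175,.0715,np.radians(107.6)); print(r.get_obs()["q"].round(2))
```

```text
tcp [ 0.5397 -0.4095  0.1458] tooly deg -71.9 q6 0.54 travel [-0.0041  0.0074  0.1108] turn 0.0079
[-0.71  0.45  1.54  0.    1.15  0.54]
```

Emit:
{"fn": "jog_arm", "kwargs": {"deltas": [{"travel":[-0.004,0.007,0],"turn":0.008},{"travel":[-0.004,0.007,0.03],"turn":0.008},{"travel":[-0.004,0.007,0.06],"turn":0.008},{"travel":[-0.004,0.007,0.085],"turn":0.008},{"travel":[-0.004,0.007,0.1],"turn":0.008},{"travel":[-0.004,0.007,0.11],"turn":0.008},{"travel":[-0.004,0.007,0.11],"turn":0.008}]}}

```text
time_s: 36.85
tool_pos: [0.5366, -0.4169, 0.0339]
eef_rot: [0.988, 0.153, -0.001, -0.002]
ft_force: [-0.0, 0.0, -0.8]
gripper_width: 0.996
```

Run:
```python
from m import *
rel(.538,-.4175,.0715,np.radians(107.6)); print(r.get_obs()["ft_force"].round(2))
crop("side",280,60,400,150,6,"s44.png")
```

```text
tcp [ 0.5366 -0.4169  0.0339] tooly deg -72.4 q6 0.54 travel [ 0.0011  0.001  -0.0011] turn -0.0008
[-0.02  0.05 -0.77]
```

View pics/s44.png

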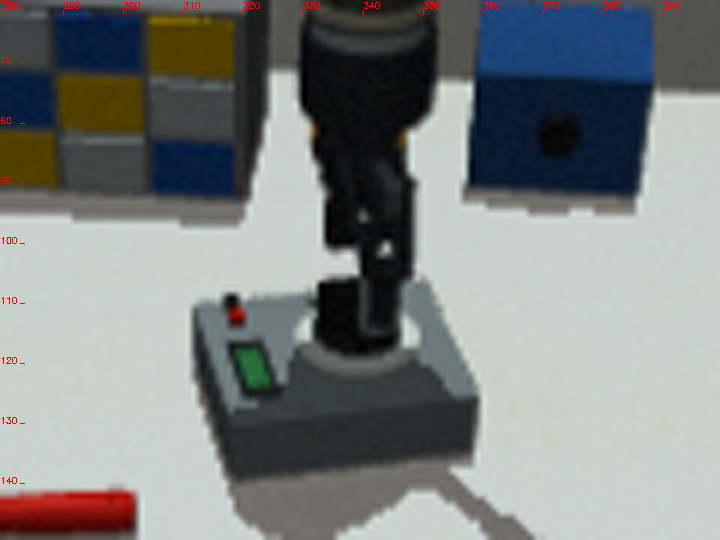

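Emit:
{"fn": "jog_arm", "kwargs": {"deltas": [{"travel":[0.001,0,0],"turn":0},{"travel":[0.001,0,0],"turn":0},{"travel":[0.001,0,0],"turn":0},{"travel":[0.001,0,0],"turn":0},{"travel":[0.001,0,0],"turn":0},{"travel":[0.001,0,0],"turn":0},{"travel":[0.001,0,0],"turn":0},{"travel":[0.001,0,0],"turn":0}], "gripper": 0.0, "squeeze": 20}}

```text
time_s: 37.57
tool_pos: [0.5382, -0.4174, 0.0374]
eef_rot: [0.988, 0.152, -0.0, -0.002]
ft_force: [-1.2, 3.6, 4.7]
gripper_width: 0.157
```

Emit:
{"fn": "jog_arm", "kwargs": {"deltas": [{"travel":[0,0,0],"turn":0.1},{"travel":[0,0,0],"turn":0.2},{"travel":[0,0,0],"turn":0.3},{"travel":[0,0,0],"turn":0.4},{"travel":[0,0,0],"turn":0.5},{"travel":[0,0,0],"turn":0.6},{"travel":[0,0,0],"turn":0.7},{"travel":[0,0,0],"turn":0.8}]}}

```text
time_s: 38.23
tool_pos: [0.5381, -0.4185, 0.0374]
eef_rot: [0.969, -0.247, -0.001, -0.0]
ft_force: [-1.9, 1.9, 4.0]
gripper_width: 0.157
```

```bash
python3 st.py
```

```text
[-1.9  1.9  4. ] [0.251 0.41  0.018] 0.013446696398138558
tcp [ 0.5381 -0.4185  0.0374] tooly deg -118.6 q6 1.35 travel [ 0.0003 -0.0001  0.0059]
```

Emit:
{"fn": "jog_arm", "kwargs": {"deltas": [{"travel":[0,0,0],"turn":0.1},{"travel":[0,0,0],"turn":0.2},{"travel":[0,0,0],"turn":0.3},{"travel":[0,0,0],"turn":0.4},{"travel":[0,0,0],"turn":0.5},{"travel":[0,0,0],"turn":0.6},{"travel":[0,0,0],"turn":0.7},{"travel":[0,0,0],"turn":0.8}]}}

```text
time_s: 38.9
tool_pos: [0.5372, -0.4192, 0.0374]
eef_rot: [0.796, -0.605, -0.001, 0.001]
ft_force: [-4.0, 1.0, 4.6]
gripper_width: 0.158
```

```bash
python3 st.py
```

```text
[-4.   1.   4.6] [0.081 0.756 0.023] 0.013504293432595686
tcp [ 0.5372 -0.4192  0.0374] tooly deg -164.5 q6 2.15 travel [-0.0003 -0.0014  0.0059]
```

1.6 rad turned so far. The last part goes to the stop.

Emit:
{"fn": "jog_arm", "kwargs": {"deltas": [{"travel":[0,0,0],"turn":0.1},{"travel":[0,0,0],"turn":0.2},{"travel":[0,0,0],"turn":0.3},{"travel":[0,0,0],"turn":0.38},{"travel":[0,0,0],"turn":0.38}]}}

```text
time_s: 39.32
tool_pos: [0.5367, -0.4192, 0.0374]
eef_rot: [-0.668, 0.744, 0.001, -0.001]
ft_force: [-5.2, 1.0, 6.0]
gripper_width: 0.155
```

```bash
python3 st.py
```

```text
[-5.2  1.   6. ] [ 0.113  0.879 -0.047] 0.013217433165523701
tcp [ 0.5367 -0.4192  0.0374] tooly deg 173.9 q6 2.52 travel [-0.0008 -0.0018  0.0059]
```

Emit:
{"fn": "jog_arm", "kwargs": {"deltas": [{"travel":[0,0,0],"turn":0.05},{"travel":[0,0,0],"turn":0.1},{"travel":[0,0,0],"turn":0.1}]}}

```text
time_s: 39.57
tool_pos: [0.5366, -0.4195, 0.0374]
eef_rot: [-0.633, 0.774, 0.001, -0.002]
ft_force: [-5.4, -0.0, 5.2]
gripper_width: 0.157
```

```bash
python3 st.py
```

```text
[-5.4 -0.   5.2] [0.019 0.793 0.979] 0.013381776228507761
tcp [ 0.5366 -0.4195  0.0374] tooly deg 168.5 q6 2.62 travel [-0.0013 -0.0017  0.0059]
```

Emit:
{"fn": "jog_arm", "kwargs": {"deltas": [{"travel":[0,0,0],"turn":0.04},{"travel":[0,0,0],"turn":0.06},{"travel":[0,0,0],"turn":0.06}]}}

```text
time_s: 39.82
tool_pos: [0.5366, -0.4195, 0.0375]
eef_rot: [-0.611, 0.792, 0.001, -0.003]
ft_force: [-4.7, -0.4, 6.1]
gripper_width: 0.157
```

```bash
python3 st.py
```

```text
[-4.7 -0.4  6.1] [0.135 0.824 1.838] 0.01338889506643976
tcp [ 0.5366 -0.4195  0.0375] tooly deg 165.3 q6 2.68 travel [-0.0015 -0.0016  0.006 ]
```

Emit:
{"fn": "jog_arm", "kwargs": {"deltas": [{"travel":[0,0,0],"turn":0},{"travel":[0,0,0],"turn":0},{"travel":[0,0,0],"turn":0},{"travel":[0,0,0],"turn":0},{"travel":[0,0,0],"turn":0},{"travel":[0,0,-0.03],"turn":0},{"travel":[0,0,-0.07],"turn":0},{"travel":[0,0,-0.11],"turn":0}], "gripper": 0.085}}

```text
time_s: 40.48
tool_pos: [0.5374, -0.4176, 0.1454]
eef_rot: [-0.608, 0.794, 0.002, -0.0]
ft_force: [0.7, -1.1, 0.7]
gripper_width: 0.995
```

Emit:
{"fn": "jog_arm", "kwargs": {"deltas": [{"travel":[0,0,-0.03],"turn":0},{"travel":[0,0,-0.06],"turn":0},{"travel":[0,0,-0.06],"turn":0}]}}

```text
time_s: 40.73
tool_pos: [0.5428, -0.4223, 0.2159]
eef_rot: [-0.608, 0.794, -0.007, 0.002]
ft_force: [1.3, -0.7, 1.6]
gripper_width: 0.996
```

Run:
```python
from m import *
d=[box(.537,-.418,np.radians(17.6-114.6),.0245,.007,.089)]
crop("side",280,60,400,150,6,"s46.png",d)
cv2.imwrite("pics/f3.png",r.read_camera("side")[:,:,::-1]);cv2.imwrite("pics/f4.png",r.read_camera("top")[:,:,::-1])
```

```text
(no output)
```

View pics/s46.png

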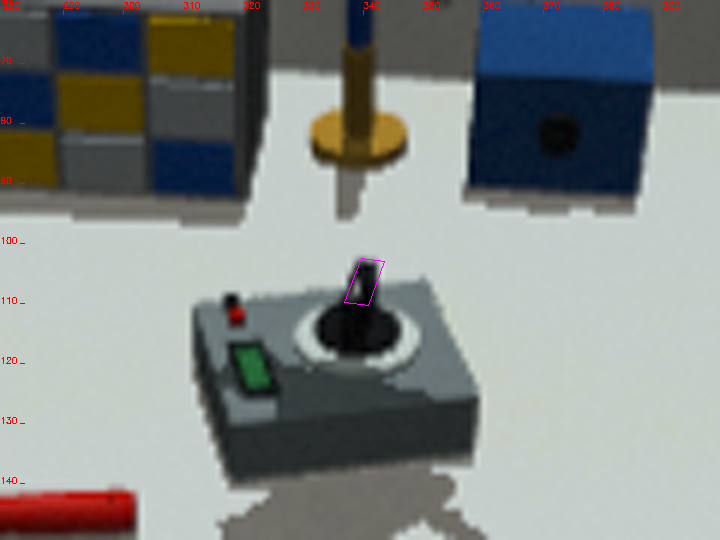

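View pics/f3.png

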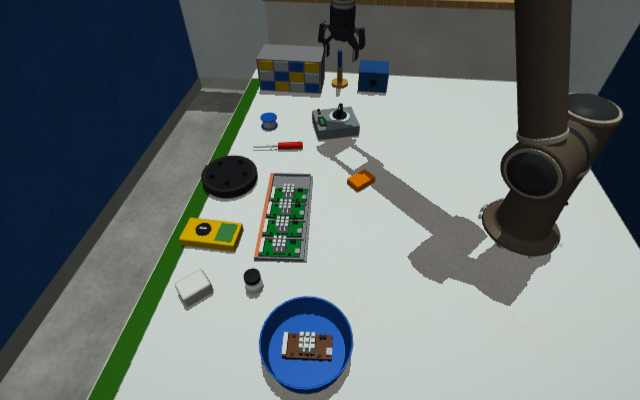

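View pics/f4.png

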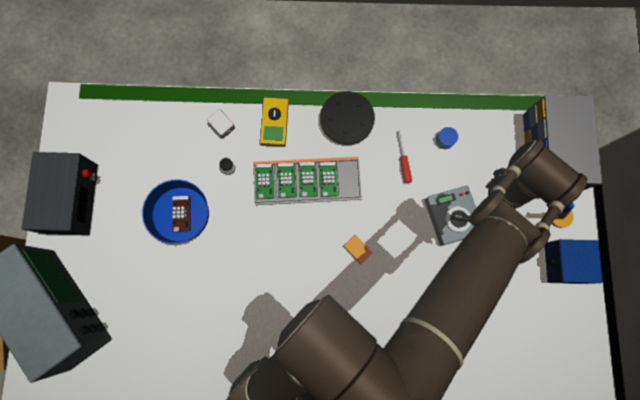

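Run:
```python
from bench import r
print(r.close_job())
```

```text
the job is handed in; nothing more can be done
None
```

The job is done and handed in at about 41 s.

**What I did:**
1. Turned the dial anticlockwise until it hit its stop (1.7 N m).
2. Put the burnt board in the blue tub.
3. Laid the three green bench boards in the three free lanes next to g0. Only three were present, and the fifth lane stays empty.
4. Turned the dial about 2 rad clockwise to its other stop (1.8 N m).

**Last checks:**
- All four green boards lie flat, each in its own lane, with the white connector at the copper strip.
- The burnt board lies in the tub.
- The dial bar matches the expected fully clockwise angle.
- The parts box, jar and screwdriver look unmoved.

**What disagreed with the brief:**
- **g0:** it was described as lying the wrong way round, but both cameras showed its connector already at the strip. I left it untouched.
- **Tool height:** the reported TCP height was about 36.5 mm too low. My first close on the dial gripped nothing because of this; I measured the offset by touching the bench and corrected for it.
- **One placing:** one board first rested on the copper strip (about 14 N). I lifted it, shifted it back and set it down again.

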